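Put the prep station's tools back in their nests

ROBOT

A 6-joint arm with a two-finger parallel gripper is mounted at the origin on a cart in front of the work surface, level with it; the furniture and walls round the work are solid. World frame = base frame: x ahead of the robot, y to its left, z up, the work surface at z = 0. Lengths are in m, angles in rad, forces in N, time in s.
With the tool pointing down it reaches from about 0.325 to 0.9 m from the base axis. Payload 3.5 kg.
Tool frame: the origin (TCP) lies midway between the tips of the shut fingers; the grasp point (between the pads) lies 19 mm behind it; z points along the fingers, y is the line along which they close (so a half turn about z gives the same grasp; the last joint's range is limited). The gripper opens to 85 mm and grips with 20 to 120 N. Pads are 22 mm wide; open, the fingers measure 114 mm over their backs; the gripper's body (76 mm by 85 mm) begins 54 mm behind the grasp point. The pads swing forward as they close: fully open they stand 13 mm farther back than shut.
Start: joints at [1.109, 0.276, -0.026, 1.268, 0, 1.467], TCP at [0.219, 0.585, 0.231] pointing down, gripper open.
Joint ranges: [-3.12, 3.12], [-0.85, 1.88], [-1.08, 1.24], [-1.95, 2.15], [-1.57, 1.53], [-3.14, 3.14]. Speed limits (rad/s): [2.57, 2.57, 3.14, 3.14, 3.14, 3.14].

INTERFACE

Orientations are given as a rotation vector (axis times angle).
In Python, from workcell import robot, cams, nets gives the robot as it stands.
- The arm moves only by the shell command python3 -m crank 'ROWS'. ROWS is JSON, a list of rows, each a list of 7 numbers: the shift along the tool's x, y, z in m, then the turn, a rotation vector about the tool's x, y, z in degrees, then the finger opening in m, from 0 to 0.0854. In form: [[tx, ty, tz, rx, ry, rz, fingers], ...]. A call has 1 to 10 rows; each row is the pose to reach, as a shift and turn from the pose commanded when the call began, along the tool's axes at that moment; what a row does not reach only later rows make up. A row lasts 1/12 s, in which the tool goes at most 41.7 mm and 7.16 degrees, less where a joint would pass 70% of its speed; a pose out of reach is approached as far as the arm can. A call with a gripper value outside its range is refused whole. The fingers move at their own pace and stop on an object; the grip force is fixed at half the most. Time passes only in rows, so rows that repeat a pose let the fingers close. It gives the time, the measured TCP pose, the force, the opening and the grip force at its end, in the units of the state.
- robot.get_obs(): the state, without advancing time (a new reading comes with each control period).
- cams.grab_frame(name): name is "side" or "top"; returns the picture (420x560x3 uint8, red, green, blue); there is no depth.
- cams.camera_info(name): a dict with "fx", "fy", "cx", "cy" (pixels), "xyz" and "orientation" of the camera in the world. Camera axes: x right, y down, z forward; pixel columns grow to the right and rows downward; lengths in m; the calibration is good to about 2 mm. A picture is of the moment at which its call begins. camera_info takes no time and is no camera call.
- robot.close_job(): hands the job in; it is judged then, once.
Trained networks look in the newest picture that a camera, given by its name, has taken for a name from the list of things; names that differ only in an ending like _2 or _b are one class to them, and where a whole thing is asked for, a point or a joint stands for the part that bears it (a point fixed in the world has none). Each returns a list of dicts, best first, with "confidence" (0 to 1); they miss things now and then, are a little off and sometimes report something else, mostly with a low value. They report only what shows in the picture. A call takes as long as a camera call. They do not tell look-alikes from the thing itself.
- nets.find_in(camera, thing): "rect" ([left, top, right, bottom] in pixels, round what is visible of it).
- nets.masks_of(camera, thing): "mask" (420x560 bool, what is visible of it) and "rect" ([left, top, right, bottom] in pixels, round what is visible of it).
- nets.place_of(camera, thing): "centre" ([column, row] in pixels: a listed point, or the origin of a listed thing).
The state is a dict: "t": time; "q": joint angles; "qd": joint speeds; "tau": joint torques, N m; "tcp_pos": TCP position; "tool_rot": TCP orientation; "force": force on the tool from outside, world axes, zero at the start; "moment": the same for the moment, N m; "grip_width": finger opening in m; "finger_force": force on a finger pad.
Only numpy, scipy, OpenCV 4.12 (cv2) and the standard library are available. Lean on these libraries where they do the work, as an engineer would, in place of code of your own. Each camera call takes 0.05 s, during which the arm holds its last target. There are 200 camera calls.

TASK

Cleaning is over, so put the vegetable prep station back in order: flip the toggle clamp on the cleaning stand open so that it stays open, lift the dicing grid out and seat it in its nest, and put the timer, the salt shaker and the probe thermometer each in the nest that fits it. Every tool must end seated on the floor of its own nest, right way up, and the clamp is left open.

Things in the scene. Friction and masses are not known exactly. Their poses are not given: they have to be found in the camera images.
- grid: Dicing grid: a steel frame, 96 x 60 x 22 mm (its x, y, z), with a lattice of thin blades inside; 0.16 kg. Origin: centre of its underside. At the start it lies in the cleaning stand, clamped, its long x axis along the stand's x. Grip it across its 60 mm (y) at the middle.
- timer: Wind-up kitchen timer standing on the worktop: round white base 62 mm across and 24 mm high, red knob above it (47 mm across, fixed) with a 6 mm bar on top, 44 mm high in all; 0.11 kg. Origin: centre of its underside, z up. Grip the base.
- shaker: White salt shaker, a plain cylinder 43 mm across and 73 mm high with a domed perforated top, standing on the worktop; 0.14 kg. Origin: centre of its underside, z up.
- probe: Probe thermometer lying on the worktop, 144 mm long, 35 g: white block head 24 x 34 x 22 mm (x, y, z) at y = -72 to -38 mm, steel stem 3.6 mm thick from there to y = +72 mm, 12 mm above the underside. Origin: middle of its length, at the underside. Grip the head across x at y = -55 mm.
- nest_grid: Nest for the dicing grid: fixed grey polymer block 122 x 86 mm (x, y), 12 mm high, with a rectangular pocket 101 x 65 mm, 7 mm deep (floor 5 mm above the worktop). Origin: centre of its underside; the seated grid's origin lies 5 mm above it, the grid's x along the nest's x (either way round).
- nest_timer: Nest for the timer: fixed grey square polymer block, 92 mm wide and 12 mm high, with a shallow round pocket 68 mm across and 8 mm deep (floor 4 mm above the worktop). Origin: centre of its underside.
- nest_shaker: Nest for the shaker: fixed grey square polymer block, 72 mm wide and 24 mm high, the tallest and smallest block, with a round socket 49 mm across and 20 mm deep (floor 4 mm above the worktop). Origin: centre of its underside.
- nest_probe: Probe nest: fixed grey plate 48 x 126 mm (x; y -80 to +46 mm), 4 mm thick = its floor. At the -y end a low box for the head (inside 29 x 40 mm, centred at y = -55 mm; sides 9, ends 15 and 12 mm high from the worktop); at y = +36 mm a flared fork 30 mm high with an 11 mm slot for the stem. Origin at the underside; seated probe: origin 4 mm above it, axes agreeing.
- stand: Cleaning stand, fixed: white base (x -62 to +140 mm, 104 wide, 10 high). Origin: at the worktop under the seated grid, whose underside is 14 mm up between corner guides 24 mm high; its long sides are free. At +x a toggle clamp: arm pivot x 88, z 46 mm, spindle over the grid's end at x 43.5. Black-gripped handle: pivot x 118, y 0, z 46 mm, reach 110 mm, 16 to 19 mm thick.
- clamp_arm (a joint): Clamp arm angle: 0 shut and locked (level), 1.44 fully open (nearly upright). Worked by the handle, which when shut stands up, leaning 0.15 rad towards the grid. Push its upper half to the stand's +x (under 3 N): it tips up to 1.45 rad about the stand's y; let go past 0.6 rad it falls fully open, before 0.35 shut. Arm 0.27 at handle 0.5 rad, 0.80 at 1.0, 1.05 at 1.2.
Not all that is in view belongs to the job. What is shaped like the timer but blue or yellow is not meant.

How it is judged:
At the end, for the whole second after the job is handed in: Grid, timer, shaker and probe thermometer each lie in their own nest, centred within 8 mm, on the pocket floor (height within 4 mm), level or upright within 0.08 rad and at rest; grid and probe are in line with their nests within 0.12 rad; the clamp arm stands open beyond 1.2 rad (horizontal distance between grid and nest_grid below 0.008 m and z of grid in the frame of nest_grid between 0.001 and 0.009 m and angle between each of grid, timer, shaker, probe's own z axis and vertical below 0.08 rad and linear speed of each of grid, timer, shaker, probe below 0.02 m/s and angle between the x axis of grid and the x axis of nest_grid, either way round below 0.12 rad and horizontal distance between timer and nest_timer below 0.008 m and z of timer in the frame of nest_timer between 0 and 0.008 m and horizontal distance between shaker and nest_shaker below 0.008 m and z of shaker in the frame of nest_shaker between 0 and 0.008 m and horizontal distance between probe and nest_probe below 0.008 m and z of probe in the frame of nest_probe between 0 and 0.008 m and angle between the y axis of probe and the y axis of nest_probe, either way round below 0.12 rad and value of joint clamp_arm above 1.2 rad); the robot touches nothing.
It also fails if it takes over 109 s, if anything falls off the work surface, if the arm or the gripper's body presses on something with over 40 N, if the wrist force passes 120 N, or if a joint passes its speed limit or range.

## Working session

There is one attempt and no reset: what is moved stays moved. The work goes in short steps, Python scripts to look and compute and a shell command to move; the robot and the scene stay as the last step left them, time stands still between calls to the robot, and variables do not carry over. Pictures are saved under pics/ and viewed, at most 14 in all, crops included, and the job is handed in when it is done.

```bash
ls; mkdir -p pics; cat > h.py <<'E'
import numpy as np, cv2
from scipy.spatial.transform import Rotation as R
from workcell import robot, cams, nets
def cam(n):
    c=cams.camera_info(n); o=np.array(c["orientation"],float)
    M=R.from_rotvec(o).as_matrix() if o.size==3 else (o if o.shape==(3,3) else R.from_quat(o).as_matrix())
    return c,M,np.array(c["xyz"])
def ray(n,uv,z):
    c,M,p=cam(n); d=M@np.array([(uv[0]-c["cx"])/c["fx"],(uv[1]-c["cy"])/c["fy"],1]); return p+d*(z-p[2])/d[2]
def proj(n,X):
    c,M,p=cam(n); v=M.T@(np.array(X)-p); return np.array([c["fx"]*v[0]/v[2]+c["cx"],c["fy"]*v[1]/v[2]+c["cy"]])
def snap(n,f):
    im=cams.grab_frame(n); cv2.imwrite("pics/"+f,cv2.cvtColor(im,cv2.COLOR_RGB2BGR)); return im
def delta(xyz,rotm=None):
    o=robot.get_obs(); T=R.from_rotvec(o["tool_rot"]); return T.inv().apply(np.array(xyz)-o["tcp_pos"])
E
python3 - <<'E'
from h import *
o=robot.get_obs(); print(o); print(R.from_rotvec(o["tool_rot"]).as_matrix().round(3))
for n in ("top","side"):
    print(cams.camera_info(n)); snap(n,n+"0.png")
    for t in "grid timer shaker probe nest_grid nest_timer nest_shaker nest_probe stand clamp_arm".split():
        r=nets.place_of(n,t)
        print(n,t,[(np.round(d["centre"]).tolist(),round(d["confidence"],2),ray(n,d["centre"],0)[:2].round(3).tolist()) for d in r[:4]])
E
```

```text
pics
{'t': 0.0, 'q': array([ 1.10857791e+00,  2.77184691e-01, -2.78631304e-02,  1.26799826e+00,
        2.16322083e-05,  1.46740223e+00]), 'qd': array([ 0.00046119, -0.00045613, -0.00116316, -0.00010447, -0.00037141,
        0.00138018]), 'tau': array([ 8.58180065e-04, -4.45508623e+01,  2.95203656e+01,  1.62690505e-02,
       -1.11743668e-04,  3.80403250e-06]), 'tcp_pos': array([0.21914009, 0.58450474, 0.23013596]), 'tool_rot': array([-0.56050495, -3.09052625,  0.00338334]), 'force': array([ 0.45701762, -0.12271742, -0.12088291]), 'moment': array([-0.03961288, -0.0229069 , -0.06825236]), 'finger_force': 0.0, 'grip_width': 0.08523173418636111}
[[-0.936  0.351 -0.001]
 [ 0.351  0.936 -0.002]
 [ 0.    -0.002 -1.   ]]
{'fx': 423.8239011598072, 'fy': 423.8239011598072, 'cx': 281.3424377187745, 'cy': 206.40469001634287, 'xyz': array([ 0.19270242, -0.08440246,  1.37300406]), 'orientation': array([-2.1358622 ,  2.0762943 , -0.22512497])}
top grid [([175.0, 238.0], 0.65, [0.378, 0.266]), ([324.0, 189.0], 0.44, [0.558, -0.219])]
top timer [([291.0, 226.0], 0.79, [0.43, -0.11]), ([423.0, 249.0], 0.79, [0.364, -0.54]), ([321.0, 217.0], 0.56, [0.461, -0.208]), ([190.0, 173.0], 0.54, [0.601, 0.236])]
top shaker [([243.0, 215.0], 0.43, [0.46, 0.049])]
top probe [([336.0, 241.0], 0.6, [0.384, -0.259])]
top nest_grid [([276.0, 185.0], 0.96, [0.568, -0.057])]
top nest_timer [([366.0, 220.0], 0.77, [0.456, -0.356]), ([247.0, 218.0], 0.35, [0.45, 0.036])]
top nest_shaker [([324.0, 191.0], 0.83, [0.549, -0.218])]
top nest_probe [([228.0, 182.0], 0.6, [0.571, 0.104]), ([176.0, 237.0], 0.43, [0.381, 0.265])]
top stand [([176.0, 234.0], 0.6, [0.391, 0.266])]Traceback (most recent call last):
  File "<stdin>", line 6, in <module>
ValueError: it knows: grid, nest_grid, nest_probe, nest_shaker, nest_timer, probe, shaker, stand, timer
```

```bash
python3 - <<'E'
from h import *
n="side"
print(cams.camera_info(n)); snap(n,n+"0.png")
for t in "grid timer shaker probe nest_grid nest_timer nest_shaker nest_probe stand".split():
        r=nets.place_of(n,t)
        print(n,t,[(np.round(d["centre"]).tolist(),round(d["confidence"],2),ray(n,d["centre"],0)[:2].round(3).tolist()) for d in r[:4]])
im=cv2.imread("pics/top0.png"); im=im[140:290,130:450]; cv2.imwrite("pics/topz.png",cv2.resize(im,None,fx=2.5,fy=2.5,interpolation=cv2.INTER_CUBIC))
E
```

```text
{'fx': 441.34495116746064, 'fy': 441.34495116746064, 'cx': 289.86874614261046, 'cy': 207.10311164410572, 'xyz': array([-0.3148509 , -0.09469434,  1.18115151]), 'orientation': array([-1.87393319,  1.86095542, -0.59505834])}
side grid [([176.0, 241.0], 0.79, [0.393, 0.265])]
side timer [([331.0, 223.0], 0.88, [0.465, -0.222]), ([198.0, 187.0], 0.73, [0.607, 0.221]), ([430.0, 252.0], 0.71, [0.359, -0.521]), ([294.0, 232.0], 0.55, [0.431, -0.104])]
side shaker [([246.0, 225.0], 0.84, [0.455, 0.05])]
side probe [([343.0, 251.0], 0.69, [0.362, -0.254])]
side nest_grid [([276.0, 196.0], 0.74, [0.572, -0.045])]
side nest_timer [([376.0, 225.0], 0.6, [0.456, -0.364])]
side nest_shaker []
side nest_probe [([236.0, 196.0], 0.89, [0.567, 0.091])]
side stand [([177.0, 242.0], 0.69, [0.388, 0.261])]
```

View pics/topz.png

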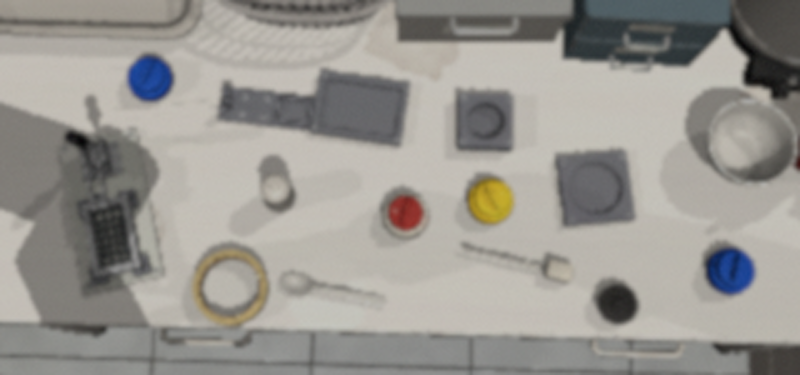

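View pics/side0.png

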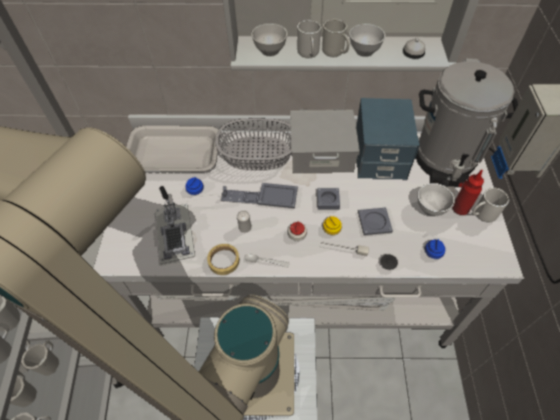

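```bash
cat >> h.py <<'E'
def box(x0,x1,y0,y1,z0,z1): return np.array([[x,y,z] for x in(x0,x1) for y in(y0,y1) for z in(z0,z1)])/1000
def cyl(d,z0,z1): 
    a=np.linspace(0,2*np.pi,40,endpoint=False); return np.vstack([np.c_[d/2*np.cos(a),d/2*np.sin(a),a*0+z] for z in(z0,z1)])/1000
MOD=dict(grid=box(-48,48,-30,30,0,22),timer=np.vstack([cyl(62,0,24),cyl(47,24,40)]),shaker=np.vstack([cyl(43,0,66),cyl(25,72,73)]),
 probe=np.vstack([box(-12,12,-72,-38,0,22),box(-1.8,1.8,-38,72,10,14)]),nest_grid=box(-61,61,-43,43,0,12),nest_timer=box(-46,46,-46,46,0,12),
 nest_shaker=box(-36,36,-36,36,0,24),nest_probe=np.vstack([box(-24,24,-80,46,0,4),box(-17,17,-77,-33,0,10),box(-12,12,33,39,4,30)]),stand=box(-62,140,-52,52,0,10))
S=8
def hullmask(pts):
    im=np.zeros((420*2,560*2),np.uint8)
    h=cv2.convexHull(np.float32(pts)*2+.5)  # 2x raster
    cv2.fillConvexPoly(im,np.int32(np.round(h*256)),1,shift=8); return im
def maskhull(m):
    m=m.astype(np.uint8); k,l,s,c=cv2.connectedComponentsWithStats(m); m=l==1+np.argmax(s[1:,4])
    m2=cv2.resize(m.astype(np.uint8),None,fx=2,fy=2,interpolation=cv2.INTER_NEAREST)
    p=cv2.findNonZero(m2); im=np.zeros_like(m2); cv2.fillConvexPoly(im,cv2.convexHull(p),1); return im
def pts(n,th,q):
    c,s=np.cos(q[2]),np.sin(q[2]); m=MOD[th]; w=np.c_[q[0]+c*m[:,0]-s*m[:,1],q[1]+s*m[:,0]+c*m[:,1],m[:,2]+(q[3] if len(q)>3 else 0)]
    C,M,p=cam(n); v=(w-p)@M; return np.c_[C["fx"]*v[:,0]/v[:,2]+C["cx"],C["fy"]*v[:,1]/v[:,2]+C["cy"]]
def fit(th,q0,masks,yaws=(0,),z=0):
    from scipy.optimize import minimize
    H={n:maskhull(m) for n,m in masks.items()}
    def cost(q):
        t=0
        for n,h in H.items():
            g=hullmask(pts(n,th,[q[0]/1000,q[1]/1000,q[2]/30,z])); t+=1-(g&h).sum()/max(1,(g|h).sum())
        return t/len(H)
    best=None
    for y in yaws:
        x0=np.array([q0[0]*1000,q0[1]*1000,y*30]); r=minimize(cost,x0,method="Nelder-Mead",options=dict(initial_simplex=x0+np.array([[0,0,0],[12,0,0],[0,12,0],[0,0,6]]),xatol=.1,fatol=1e-4))
        if best is None or r.fun<best.fun: best=r
    return np.array([best.x[0]/1000,best.x[1]/1000,best.x[2]/30]),best.fun
def pick(n,th,q0):
    u=proj(n,[q0[0],q0[1],.01]); r=[d for d in nets.masks_of(n,th) if np.hypot(*(np.array([(d["rect"][0]+d["rect"][2])/2,(d["rect"][1]+d["rect"][3])/2])-u))<(25 if th in("stand","probe","nest_probe") else 12)]
    return r[0]["mask"] if r else None
G=dict(grid=(.385,.265),timer=(.43,-.107),shaker=(.457,.05),probe=(.373,-.257),nest_grid=(.57,-.052),nest_timer=(.456,-.36),nest_shaker=(.549,-.218),nest_probe=(.569,.1),stand=(.389,.264))
E
python3 - <<'E'
from h import *
import time
for n in("top","side"): cams.grab_frame(n)
for th,q in G.items():
    ms={}
    for n in("top","side"):
        m=pick(n,th,q)
        if m is not None: ms[n]=m
    ys=(0,) if th in("timer","shaker") else np.arange(-.8,.81,.4)
    out=[]
    for k in list(ms)+["both"]:
        r,f=fit(th,q,ms if k=="both" else {k:ms[k]},ys if k=="both" else ys); out.append((k,r.round(4).tolist(),round(f,3)))
    print(th,*out)
im=cv2.imread("pics/top0.png"); s=cv2.imread("pics/side0.png")
z=lambda im,x,y,w,h:cv2.resize(im[y:y+h,x:x+w],(390,290),interpolation=cv2.INTER_CUBIC)
cv2.imwrite("pics/m.png",np.vstack([np.hstack([z(im,210,160,86,64),z(im,150,170,86,64)]),np.hstack([z(s,215,175,86,64),z(s,140,180,86,64)])]))
E
```

```text
grid ('top', [0.3883, 0.2672, 0.2421], np.float64(0.043)) ('side', [0.3922, 0.2686, 0.2454], np.float64(0.037)) ('both', [0.3901, 0.2677, 0.2459], np.float64(0.056))
timer ('top', [0.4282, -0.112, 0.2166], np.float64(0.185)) ('side', [0.424, -0.1126, 0.0532], np.float64(0.141)) ('both', [0.4249, -0.1124, 0.2016], np.float64(0.168))
shaker ('side', [0.4445, 0.0556, 0.2793], np.float64(0.127)) ('both', [0.4445, 0.0556, 0.2793], np.float64(0.127))
probe ('side', [0.3853, -0.265, -0.5884], np.float64(0.572)) ('both', [0.3853, -0.265, -0.5884], np.float64(0.572))
nest_grid ('top', [0.5722, -0.0486, -1.6902], np.float64(0.033)) ('side', [0.5684, -0.0473, -1.6897], np.float64(0.053)) ('both', [0.571, -0.0481, -1.6908], np.float64(0.059))
nest_timer ('top', [0.4711, -0.3607, 0.1139], np.float64(0.064)) ('side', [0.4671, -0.3594, 0.0984], np.float64(0.04)) ('both', [0.4698, -0.3596, 0.1171], np.float64(0.073))
nest_shaker ('top', [0.5571, -0.2159, 0.0261], np.float64(0.036)) ('side', [0.5535, -0.214, 1.6011], np.float64(0.043)) ('both', [0.5557, -0.2157, 0.021], np.float64(0.06))
nest_probe ('top', [0.5714, 0.0961, -0.0991], np.float64(0.06)) ('side', [0.5687, 0.0957, -0.083], np.float64(0.078)) ('both', [0.5711, 0.0957, -0.1046], np.float64(0.078))
stand ('top', [0.3885, 0.2638, 0.2526], np.float64(0.05)) ('side', [0.3866, 0.2644, 0.2547], np.float64(0.163)) ('both', [0.387, 0.2641, 0.2563], np.float64(0.109))
```

View pics/m.png

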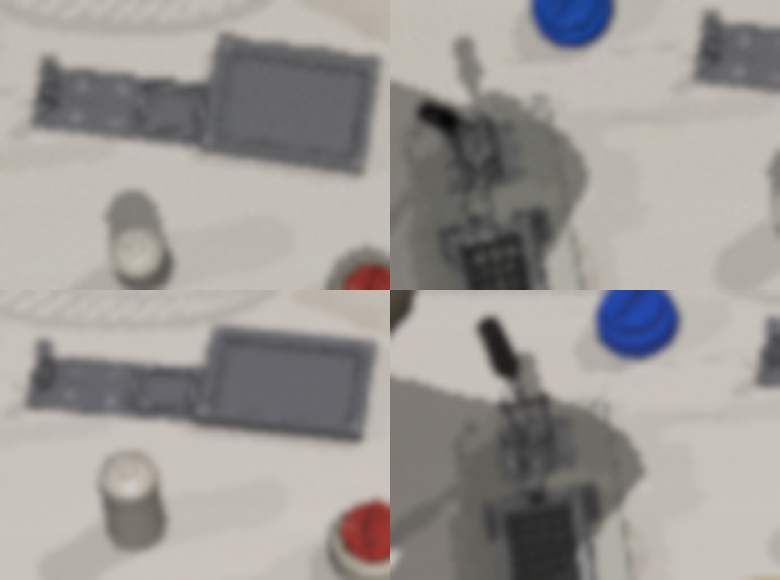

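```bash
python3 - <<'E'
from h import *
Q={}
imgs={n:cams.grab_frame(n) for n in("top","side")}
ms={n:pick(n,"grid",G["grid"]) for n in imgs}
Q["grid"]=[*fit("grid",(.385,.265),ms,(.24,),.014)[0],.014]
MOD["knob"]=np.vstack([cyl(47,28,38)])
rm={}
for n,im in imgs.items():
    a=im.astype(int); rm[n]=(a[...,0]-a[...,1]>60)&(a[...,0]-a[...,2]>60); u=proj(n,[.43,-.11,.03]); k=np.zeros_like(rm[n]); k[int(u[1])-15:int(u[1])+15,int(u[0])-15:int(u[0])+15]=1; rm[n]&=k
for n in imgs: print("knob",n,fit("knob",(.43,-.11),{n:rm[n]}))
Q["timer"]=fit("knob",(.43,-.11),rm)[0]
for n in imgs:
    print(n,[ (d["confidence"],d["rect"],d["mask"].sum()) for d in nets.masks_of(n,"shaker")[:2]],[ (d["confidence"],d["rect"],d["mask"].sum()) for d in nets.masks_of(n,"probe")[:2]])
Q["shaker"]=[.4475,.053,0]
h=(ray("top",(353.2,247.2),.02)+ray("side",(362,250),.02))/2; t=(ray("top",(314.8,238),.012)+ray("side",(321,243),.012))/2
d=t-h; yaw=np.arctan2(-d[0],d[1]); o=h[:2]+.055*d[:2]/np.linalg.norm(d[:2]); Q["probe"]=[*o,yaw]; print(np.linalg.norm(d))
print(Q)
tiles=[]
for n,im in imgs.items():
    row=[]
    for th,q in Q.items():
        u=proj(n,[q[0],q[1],.02]).round(); x0,y0=int(u[0])-28,int(u[1])-28
        c=cv2.resize(cv2.cvtColor(im[y0:y0+56,x0:x0+56],cv2.COLOR_RGB2BGR),(196*2,196*2),interpolation=cv2.INTER_CUBIC); f=7
        row.append(c)
        p=(pts(n,th,q)-[x0,y0]+.5)*f
        parts=[p] if th!="probe" else [p[:8],p[8:]]
        if th=="timer": parts=[p[:80],p[80:]]
        for a in parts: cv2.polylines(c,[np.int32(cv2.convexHull(np.float32(a)))],True,(0,255,0),1)
        row[-1]=cv2.resize(c,(200,290)) if 0 else cv2.resize(c,(200*1,200*1)) if 0 else c
    tiles.append(row)
a=np.vstack([np.hstack([tiles[0][i],tiles[1][i]]) for i in(0,1)]); b=np.vstack([np.hstack([tiles[0][i],tiles[1][i]]) for i in(2,3)])
cv2.imwrite("pics/o1.png",cv2.resize(a,(600,600))); cv2.imwrite("pics/o2.png",cv2.resize(b,(600,600)))
E
```

```text
knob top (array([ 0.42777193, -0.11038117,  0.19439973]), np.float64(0.2479452054794521))
knob side (array([ 0.42347199, -0.11181845,  0.26287576]), np.float64(0.25066312997347484))
top [(0.69, [236.3, 205.9, 246.7, 223.1], np.int64(150))] [(0.47, [343.3, 242.9, 361.3, 253.5], np.int64(89))]
side [(0.79, [238.1, 213.1, 248.8, 231.2], np.int64(225))] [(0.43, [336.0, 245.3, 368.2, 255.8], np.int64(105))]
0.12586241867552517
{'grid': [np.float64(0.38555002142218175), np.float64(0.2644034349444553), np.float64(0.25597982691116683), 0.014], 'timer': array([ 0.42452419, -0.11228629,  0.25325026]), 'shaker': [0.4475, 0.053, 0], 'probe': [np.float64(0.36990034808520766), np.float64(-0.2559451356504609), np.float64(-0.2237740517609604)]}
```

View pics/o1.png

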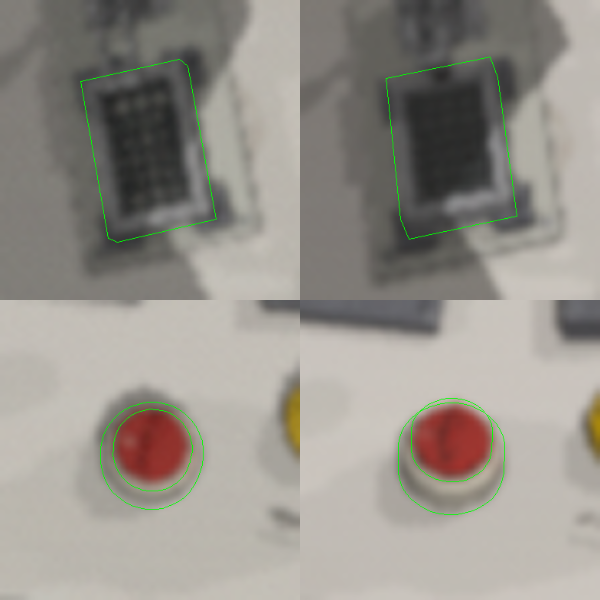

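View pics/o2.png

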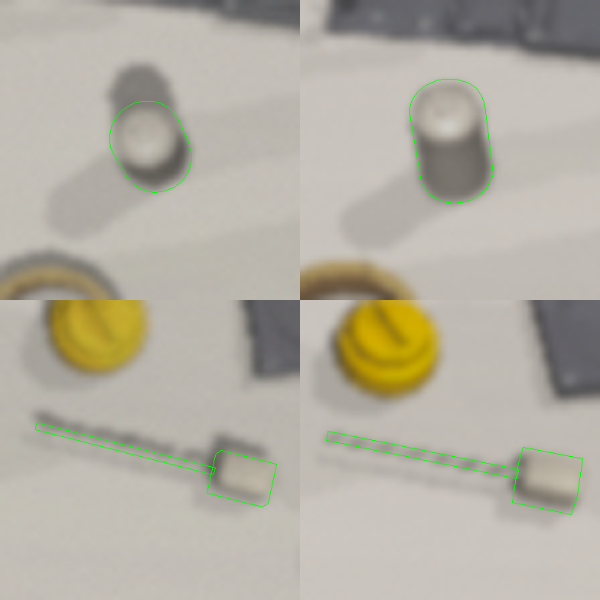

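```bash
cat >> h.py <<'E'
def plan(*wps):
    """wps: (x,y,z,angle of tool y in world, deg); prints shift mm, turn deg from present pose"""
    o=robot.get_obs(); T=R.from_rotvec(o["tool_rot"])
    print("t",round(o["t"],2),"tcp",np.round(o["tcp_pos"],4),"F",np.round(o["force"],1),"w",round(o["grip_width"],4),"ff",round(float(np.max(o["finger_force"])),1),"yang",np.degrees(np.arctan2(*T.as_matrix()[1::-1,1])).round(1))
    for w in wps:
        a=np.radians(w[3]); Y=np.array([np.cos(a),np.sin(a),0]); Z=np.array([0,0,-1.]); g=R.from_matrix(np.c_[np.cross(Y,Z),Y,Z])
        print(w,"->",(T.inv().apply(np.array(w[:3])-o["tcp_pos"])).round(4).tolist(),np.degrees((T.inv()*g).as_rotvec()).round(1).tolist())
def frame(o,yaw,x,y=0):
    c,s=np.cos(yaw),np.sin(yaw); return o[0]+c*x-s*y,o[1]+s*x+c*y
ST=(.387,.264); SY=.256
E
python3 - <<'E'
from h import *
a=104.7
f=lambda x:frame(ST,SY,x)
plan((*f(.068),.23,a),(*f(.068),.115,a),(*f(.140),.112,a),(*f(.19),.09,a),(*f(.19),.23,a))
E
```

```text
t 2.4 tcp [0.2195 0.5852 0.2313] F [-0.6 -0.5  0.5] w 0.0854 ff 0.0 yang 69.4
(np.float64(0.4527839185213455), np.float64(0.28121848030393454), 0.23, 104.7) -> [-0.3252, -0.2027, 0.0013] [-0.0, -0.0, -35.3]
(np.float64(0.4527839185213455), np.float64(0.28121848030393454), 0.115, 104.7) -> [-0.3252, -0.2027, 0.1163] [-0.0, -0.0, -35.3]
(np.float64(0.5224374793086525), np.float64(0.29944981239045343), 0.112, 104.7) -> [-0.384, -0.1611, 0.1193] [-0.0, -0.0, -35.3]
(np.float64(0.5708080076331712), np.float64(0.3121104596727582), 0.09, 104.7) -> [-0.4249, -0.1323, 0.1413] [-0.0, -0.0, -35.3]
(np.float64(0.5708080076331712), np.float64(0.3121104596727582), 0.23, 104.7) -> [-0.4249, -0.1323, 0.0013] [-0.0, -0.0, -35.3]
```

```bash
python3 -m crank '[[-0.325,-0.203,0,0,0,-35.3,0],[-0.325,-0.203,0,0,0,-35.3,0],[-0.325,-0.203,0,0,0,-35.3,0],[-0.325,-0.203,0,0,0,-35.3,0],[-0.325,-0.203,0,0,0,-35.3,0],[-0.325,-0.203,0,0,0,-35.3,0],[-0.325,-0.203,0,0,0,-35.3,0],[-0.325,-0.203,0,0,0,-35.3,0],[-0.325,-0.203,0,0,0,-35.3,0],[-0.325,-0.203,0,0,0,-35.3,0]]'
python3 - <<'E'
from h import *
a=104.7
f=lambda x:frame(ST,SY,x)
plan((*f(.068),.23,a),(*f(.068),.115,a),(*f(.140),.112,a),(*f(.19),.09,a),(*f(.19),.23,a))
E
```

```text
t: 3.23
tcp_pos: [0.4549, 0.2777, 0.2316]
tool_rot: [-0.397, 3.115, -0.002]
force: [-0.6, 0.2, 0.1]
grip_width: 0.0
finger_force: 0.0
t 3.23 tcp [0.4549 0.2777 0.2316] F [-0.6  0.2  0.1] w 0.0 ff 0.0 yang 104.5
(np.float64(0.4527839185213455), np.float64(0.28121848030393454), 0.23, 104.7) -> [0.0012, 0.004, 0.0016] [-0.1, 0.1, -0.2]
(np.float64(0.4527839185213455), np.float64(0.28121848030393454), 0.115, 104.7) -> [0.0013, 0.0041, 0.1166] [-0.1, 0.1, -0.2]
(np.float64(0.5224374793086525), np.float64(0.29944981239045343), 0.112, 104.7) -> [-0.0706, 0.0043, 0.1197] [-0.1, 0.1, -0.2]
(np.float64(0.5708080076331712), np.float64(0.3121104596727582), 0.09, 104.7) -> [-0.1206, 0.0044, 0.1418] [-0.1, 0.1, -0.2]
(np.float64(0.5708080076331712), np.float64(0.3121104596727582), 0.23, 104.7) -> [-0.1208, 0.0042, 0.0018] [-0.1, 0.1, -0.2]
```

```bash
python3 -m crank '[[0.001,0,0.04,0,0,0,0],[0.001,0,0.08,0,0,0,0],[0.001,0,0.115,0,0,0,0],[0.001,0,0.116,0,0,0,0],[-0.015,0,0.117,0,0,0,0],[-0.035,0,0.118,0,0,0,0],[-0.055,0,0.119,0,0,0,0],[-0.075,0,0.121,0,0,0,0],[-0.095,0,0.126,0,0,0,0],[-0.115,0,0.135,0,0,0,0]]'
python3 -m crank '[[-0.015,0,0.007,0,0,0,0],[-0.03,0,0.01,0,0,0,0],[-0.03,0,0.01,0,0,0,0],[-0.03,0,-0.04,0,0,0,0],[-0.03,0,-0.08,0,0,0,0],[-0.03,0,-0.12,0,0,0,0],[-0.03,0,-0.14,0,0,0,0.08],[-0.03,0,-0.14,0,0,0,0.08],[0.06,0,-0.14,0,0,0,0.08]]'
python3 - <<'E'
from h import *
s=snap("side","s1.png");t=snap("top","t1.png")
z=lambda im,x,y:cv2.resize(cv2.cvtColor(im[y:y+90,x:x+100],cv2.COLOR_RGB2BGR),(400,360),interpolation=cv2.INTER_CUBIC)
cv2.imwrite("pics/c1.png",np.hstack([z(t,130,170),z(s,130,175)]))
a=104.7
plan((*ST,.18,a),(*ST,.026,a))
E
```

```text
t: 4.07
tcp_pos: [0.5666, 0.3116, 0.0996]
tool_rot: [-0.403, 3.111, 0.002]
force: [0.0, 0.9, 0.7]
grip_width: -0.0002
finger_force: 0.0
t: 4.82
tcp_pos: [0.5597, 0.3095, 0.2395]
tool_rot: [-0.4, 3.104, 0.004]
force: [0.7, -0.3, -0.0]
grip_width: 0.0355
finger_force: 0.0
t 4.92 tcp [0.5438 0.3047 0.2339] F [ 0.3 -0.6  0.4] w 0.0507 ff 0.0 yang 104.8
(0.387, 0.264, 0.18, 104.7) -> [0.1613, 0.0008, 0.0559] [-0.1, -0.7, 0.1]
(0.387, 0.264, 0.026, 104.7) -> [0.1593, 0.001, 0.2099] [-0.1, -0.7, 0.1]
```

View pics/c1.png

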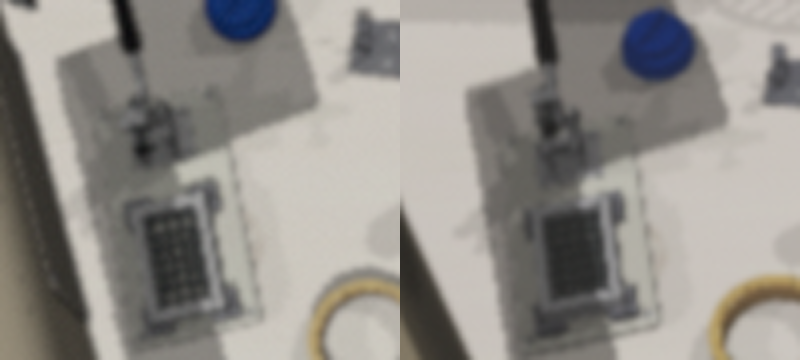

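```bash
python3 - <<'E'
from h import *
ms={}
for n in("top","side"): cams.grab_frame(n); ms[n]=pick(n,"grid",(.387,.264))
for n in ms: print(n,fit("grid",(.387,.264),{n:ms[n]},(.25,),.014))
print(ray("top",(175.2,234.2),.036),ray("side",(174.5,238),.036))
E
```

```text
top (array([0.38611881, 0.26318242, 0.25455063]), np.float64(0.036608863198458574))
side (array([0.38381815, 0.26434206, 0.25533474]), np.float64(0.038532789922193444))
[0.3854772  0.25872919 0.036     ] [0.38190422 0.25877446 0.036     ]
```

```bash
python3 -m crank '[[0.04,0,0,0,-0.7,0,0.0854],[0.08,0,0,0,-0.7,0,0.0854],[0.11,0.001,0,0,-0.7,0,0.0854],[0.11,0.001,0,0,-0.7,0,0.0854],[0.11,0.001,0,0,-0.7,0,0.0854]]'; python3 - <<'E'
from h import *
a=104.6; g=(.385,.264)
plan((*g,.18,a),(*g,.09,a),(*g,.01,a))
E
```

```text
t: 5.53
tcp_pos: [0.4457, 0.2805, 0.2375]
tool_rot: [-0.402, 3.101, 0.003]
force: [0.2, 0.1, -0.3]
grip_width: 0.0857
finger_force: 0.0
t 5.53 tcp [0.4457 0.2805 0.2375] F [ 0.2  0.1 -0.3] w 0.0857 ff 0.0 yang 104.8
(0.385, 0.264, 0.18, 104.6) -> [0.0637, -0.0005, 0.0566] [0.0, 0.8, 0.2]
(0.385, 0.264, 0.09, 104.6) -> [0.065, -0.0005, 0.1465] [0.0, 0.8, 0.2]
(0.385, 0.264, 0.01, 104.6) -> [0.0662, -0.0006, 0.2265] [0.0, 0.8, 0.2]
```

```bash
python3 -m crank '[[0.035,0,0.02,0,0.8,0,0.0854],[0.063,0,0.05,0,0.8,0,0.0854],[0.064,-0.001,0.09,0,0.8,0,0.0854],[0.065,-0.001,0.13,0,0.8,0,0.0854],[0.065,-0.001,0.16,0,0.8,0,0.0854],[0.066,-0.001,0.185,0,0.8,0,0.0854],[0.066,-0.001,0.205,0,0.8,0,0.0854],[0.066,-0.001,0.22,0,0.8,0,0.0854],[0.066,-0.001,0.22,0,0.8,0,0.0854]]'; python3 - <<'E'
from h import *
a=104.6; g=(.385,.264)
plan((*g,.01,a))
E
```

```text
t: 6.28
tcp_pos: [0.385, 0.2629, 0.0131]
tool_rot: [0.402, -3.111, 0.002]
force: [-0.2, 0.3, 0.3]
grip_width: 0.0856
finger_force: 0.0
t 6.28 tcp [0.385  0.2629 0.0131] F [-0.2  0.3  0.3] w 0.0856 ff 0.0 yang 104.7
(0.385, 0.264, 0.01, 104.6) -> [-0.0003, 0.0011, 0.0031] [-0.0, -0.3, 0.1]
```

```bash
python3 -m crank '[[0,0.001,0.003,0,-0.3,0,0.0854],[0,0.001,0.003,0,-0.3,0,0.05],[0,0.001,0.003,0,-0.3,0,0.05],[0,0.001,0.003,0,-0.3,0,0.05],[0,0.001,0.003,0,-0.3,0,0.05],[0,0.001,0.003,0,-0.3,0,0.05],[0,0.001,0.003,0,-0.3,0,0.05]]'; python3 -m crank '[[0,0,0,0,0,0,0.05],[0,0,-0.01,0,0,0,0.05],[0,0,-0.03,0,0,0,0.05],[0,0,-0.06,0,0,0,0.05],[0,0,-0.1,0,0,0,0.05],[0,0,-0.14,0,0,0,0.05],[0,0,-0.14,0,0,0,0.05],[0,0,-0.14,0,0,0,0.05]]'; python3 - <<'E'
from h import *
g=(.570,-.048)
plan((*g,.15,173.1),(*g,.05,173.1),(*g,0.005,173.1))
E
```

```text
t: 6.87
tcp_pos: [0.3865, 0.2651, 0.0142]
tool_rot: [-0.402, 3.108, 0.003]
force: [0.3, -0.6, 6.0]
grip_width: 0.0586
finger_force: 65.2
t: 7.53
tcp_pos: [0.3859, 0.265, 0.1557]
tool_rot: [-0.402, 3.106, 0.004]
force: [-0.5, -0.8, -2.1]
grip_width: 0.0584
finger_force: 66.5
t 7.53 tcp [0.3859 0.265  0.1557] F [-0.5 -0.8 -2.1] w 0.0584 ff 66.5 yang 104.7
(0.57, -0.048, 0.15, 173.1) -> [-0.0983, -0.3496, 0.0061] [-0.3, 0.5, -68.4]
(0.57, -0.048, 0.05, 173.1) -> [-0.0973, -0.3497, 0.1061] [-0.3, 0.5, -68.4]
(0.57, -0.048, 0.005, 173.1) -> [-0.0968, -0.3498, 0.1511] [-0.3, 0.5, -68.4]
```

```bash
python3 - <<'E'
from h import *
g=(.468,.152)
plan((*g,.10,104.7),(*g,.02,104.7))
E
```

```text
t 7.53 tcp [0.3859 0.265  0.1557] F [-0.5 -0.8 -2.1] w 0.0584 ff 66.5 yang 104.7
(0.468, 0.152, 0.1, 104.7) -> [-0.05, -0.1303, 0.056] [0.1, 0.6, 0.0]
(0.468, 0.152, 0.02, 104.7) -> [-0.0493, -0.1304, 0.136] [0.1, 0.6, 0.0]
```

```bash
python3 -m crank '[[-0.015,-0.035,0,0,0.5,0,0.05],[-0.03,-0.075,0,0,0.5,0,0.05],[-0.045,-0.11,0.01,0,0.5,0,0.05],[-0.05,-0.13,0.04,0,0.5,0,0.05],[-0.05,-0.13,0.075,0,0.5,0,0.05],[-0.05,-0.13,0.11,0,0.5,0,0.05],[-0.05,-0.13,0.13,0,0.5,0,0.05],[-0.05,-0.13,0.14,0,0.5,0,0.05],[-0.05,-0.13,0.143,0,0.5,0,0.05],[-0.05,-0.13,0.143,0,0.5,0,0.05]]'; python3 -m crank '[[0,0,0.003,0,0,0,0.05],[0,0,0.003,0,0,0,0.05]]';python3 -m crank '[[0,0,0.003,0,0,0,0.05],[0,0,0.003,0,0,0,0.05]]'
```

```text
t: 8.37
tcp_pos: [0.4645, 0.151, 0.0086]
tool_rot: [0.402, -3.107, 0.001]
force: [-0.1, 0.6, -1.8]
grip_width: 0.0586
finger_force: 66.3
t: 8.53
tcp_pos: [0.4672, 0.1516, 0.0078]
tool_rot: [0.403, -3.113, 0.001]
force: [0.5, -0.8, -2.9]
grip_width: 0.0587
finger_force: 66.4
t: 8.7
tcp_pos: [0.4667, 0.1514, 0.0044]
tool_rot: [0.403, -3.112, 0.001]
force: [-0.0, 0.5, -1.9]
grip_width: 0.0584
finger_force: 66.4
```

```bash
python3 -m crank '[[0,0,0.002,0,0,0,0.05],[0,0,0.002,0,0,0,0.05]]';python3 -m crank '[[0,0,0.002,0,0,0,0.05],[0,0,0.002,0,0,0,0.05]]'
```

```text
t: 8.87
tcp_pos: [0.4661, 0.1512, 0.0019]
tool_rot: [0.403, -3.111, 0.001]
force: [-0.6, -0.5, -2.3]
grip_width: 0.0587
finger_force: 66.4
t: 9.03
tcp_pos: [0.4663, 0.1512, 0.0004]
tool_rot: [0.403, -3.111, 0.001]
force: [-2.1, -0.9, 4.2]
grip_width: 0.0586
finger_force: 67.2
```

```bash
python3 -m crank '[[0,0,-0.001,0,0,0,0.0854],[0,0,-0.001,0,0,0,0.0854],[0,0,-0.003,0,0,0,0.0854],[0,0,-0.005,0,0,0,0.0854],[0,0,-0.005,0,0,0,0.05],[0,0,-0.005,0,0,0,0.05],[0,0,-0.005,0,0,0,0.05],[0,0,-0.005,0,0,0,0.05],[0,0,-0.005,0,0,0,0.05],[0,0,-0.005,0,0,0,0.05]]'; python3 -m crank '[[0,0,0,0,0,0,0.05],[0,0,-0.01,0,0,0,0.05],[0,0,-0.03,0,0,0,0.05],[0,0,-0.06,0,0,0,0.05],[0,0,-0.1,0,0,0,0.05],[0,0,-0.1,0,0,0,0.05]]'; python3 - <<'E'
from h import *
g=(.570,-.048)
plan((*g,.10,173.1),(*g,.05,173.1),(*g,0.01,173.1))
E
```

```text
t: 9.87
tcp_pos: [0.4665, 0.1513, 0.0053]
tool_rot: [0.403, -3.111, 0.001]
force: [-1.5, -0.7, 6.0]
grip_width: 0.0582
finger_force: 65.2
t: 10.37
tcp_pos: [0.4716, 0.1523, 0.1116]
tool_rot: [-0.402, 3.109, 0.0]
force: [1.8, 0.2, -0.6]
grip_width: 0.0582
finger_force: 65.1
t 10.37 tcp [0.4716 0.1523 0.1116] F [ 1.8  0.2 -0.6] w 0.0582 ff 65.1 yang 104.8
(0.57, -0.048, 0.1, 173.1) -> [-0.0441, -0.2188, 0.0121] [-0.3, 0.3, -68.3]
(0.57, -0.048, 0.05, 173.1) -> [-0.0437, -0.2187, 0.0621] [-0.3, 0.3, -68.3]
(0.57, -0.048, 0.01, 173.1) -> [-0.0435, -0.2187, 0.1021] [-0.3, 0.3, -68.3]
```

```bash
python3 -m crank '[[-0.004,-0.022,0,0,0,-6.8,0.05],[-0.009,-0.044,0,0,0,-13.7,0.05],[-0.013,-0.066,0,0,0,-20.5,0.05],[-0.018,-0.088,0,0,0,-27.3,0.05],[-0.022,-0.11,0,0,0,-34,0.05],[-0.026,-0.13,0,0,0,-41,0.05],[-0.031,-0.153,0,0,0,-48,0.05],[-0.035,-0.175,0,0,0,-54.6,0.05],[-0.04,-0.197,0,0,0,-61.5,0.05],[-0.044,-0.219,0,0,0,-68.3,0.05]]'; python3 -m crank '[[0,0,0.02,0,0,0,0.05],[0,0,0.02,0,0,0,0.05],[0,0,0.02,0,0,0,0.05],[0,0,0.02,0,0,0,0.05]]'; python3 - <<'E'
from h import *
g=(.570,-.048)
plan((*g,.05,173.1),(*g,0.01,173.1))
ms={}
ims={n:cams.grab_frame(n) for n in("top","side")}
for n in ims:
    m=nets.masks_of(n,"grid"); print(n,[(d["confidence"],d["rect"]) for d in m])
    im=ims[n]; u=proj(n,[.57,-.048,.05]).astype(int); cv2.imwrite(f"pics/g_{n}.png",cv2.resize(cv2.cvtColor(im[u[1]-35:u[1]+35,u[0]-35:u[0]+35],cv2.COLOR_RGB2BGR),(400,400),interpolation=cv2.INTER_CUBIC))
cv2.imwrite("pics/g.png",np.hstack([cv2.imread("pics/g_top.png"),cv2.imread("pics/g_side.png")]))
E
```

```text
t: 11.2
tcp_pos: [0.5646, -0.0502, 0.1039]
tool_rot: [2.086, -2.342, -0.005]
force: [-0.3, 0.1, -2.8]
grip_width: 0.0585
finger_force: 65.1
t: 11.53
tcp_pos: [0.5637, -0.0489, 0.0841]
tool_rot: [2.079, -2.348, -0.006]
force: [-0.0, -0.9, -1.9]
grip_width: 0.0585
finger_force: 65.2
t 11.53 tcp [ 0.5637 -0.0489  0.0841] F [-0.  -0.9 -1.9] w 0.0585 ff 65.2 yang 173.1
(0.57, -0.048, 0.05, 173.1) -> [-0.0017, -0.0063, 0.0341] [0.4, -0.1, -0.0]
(0.57, -0.048, 0.01, 173.1) -> [-0.0017, -0.0066, 0.0741] [0.4, -0.1, -0.0]
top [(0.44, [279.0, 171.2, 291.2, 189.4])]
side [(0.86, [264.2, 171.0, 295.4, 193.1])]
```

View pics/g.png

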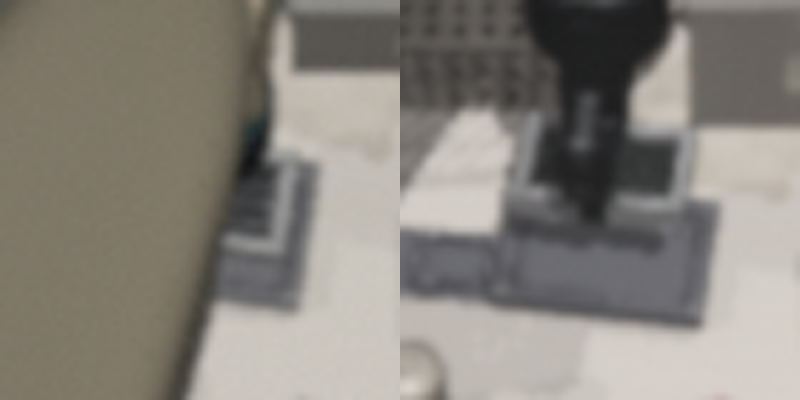

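```bash
python3 -m crank '[[-0.002,-0.006,0.01,0.4,0,0,0.05],[-0.002,-0.006,0.03,0.4,0,0,0.05],[-0.002,-0.006,0.049,0.4,0,0,0.05],[-0.002,-0.006,0.049,0.4,0,0,0.05],[-0.002,-0.006,0.049,0.4,0,0,0.05],[-0.002,-0.006,0.049,0.4,0,0,0.05]]'; python3 - <<'E'
from h import *
g=(.570,-.048)
plan((*g,.05,173.1),(*g,0.01,173.1))
o=robot.get_obs(); z=o["tcp_pos"][2]-.0053
for n in ("side","top"):
    cams.grab_frame(n)
    for d in nets.masks_of(n,"grid")[:1]:
        if n=="side": print(n,d["rect"],fit("grid",g,{n:d["mask"]},(-1.69,),z))
        else: print(d["rect"])
im=snap("side","s3.png"); c=cv2.resize(cv2.cvtColor(im[165:225,240:320],cv2.COLOR_RGB2BGR),(800,600),interpolation=cv2.INTER_CUBIC); 
p=(pts("side","grid",[.5684,-.0473,-1.69,z])-[240,165]+.5)*10
for a in (p[::2],p[1::2]): cv2.polylines(c,[np.int32(cv2.convexHull(np.float32(a)))],True,(0,255,0),1)
cv2.imwrite("pics/s3z.png",c)
E
```

```text
t: 12.23
tcp_pos: [0.5713, -0.0481, 0.0365]
tool_rot: [-2.082, 2.351, -0.006]
force: [0.7, 0.4, -1.7]
grip_width: 0.0587
finger_force: 65.3
t 12.23 tcp [ 0.5713 -0.0481  0.0365] F [ 0.7  0.4 -1.7] w 0.0587 ff 65.3 yang 173.1
(0.57, -0.048, 0.05, 173.1) -> [0.0001, 0.0012, -0.0135] [-0.2, -0.1, -0.0]
(0.57, -0.048, 0.01, 173.1) -> [0.0, 0.0014, 0.0265] [-0.2, -0.1, -0.0]
side [263.6, 179.5, 293.3, 200.0] (array([ 0.56739984, -0.05512787, -1.56870824]), np.float64(0.6215859030837004))
[278.9, 176.9, 293.6, 190.0]
```

View pics/s3z.png

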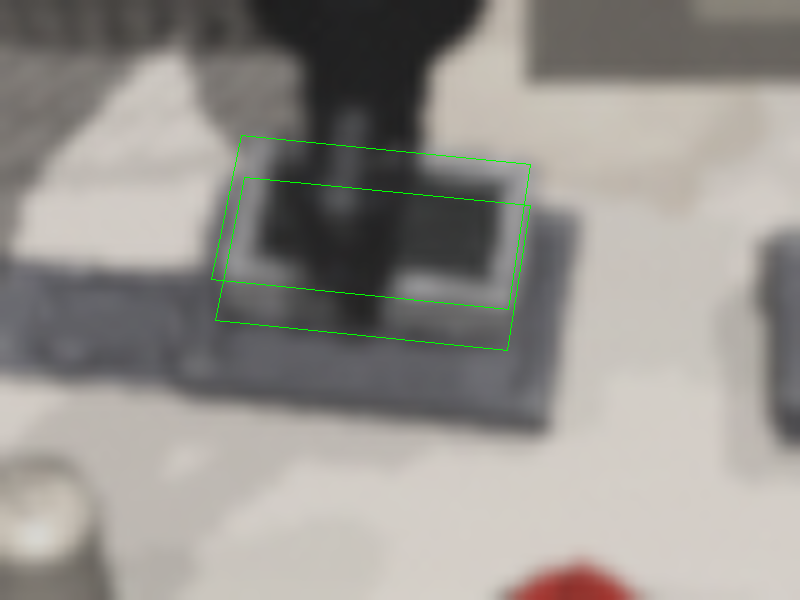

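```bash
python3 -m crank '[[0,0.001,0.006,0,0,0,0.05],[0,0.001,0.012,0,0,0,0.05],[0,0.001,0.016,0,0,0,0.05],[0,0.001,0.018,0,0,0,0.05],[0,0.001,0.018,0,0,0,0.05]]';python3 -m crank '[[0,0,0.002,0,0,0,0.05],[0,0,0.004,0,0,0,0.05],[0,0,0.004,0,0,0,0.05]]';python3 -m crank '[[0,0,0.0025,0,0,0,0.05],[0,0,0.0025,0,0,0,0.05],[0,0,0.0025,0,0,0,0.05]]'
```

```text
t: 12.9
tcp_pos: [0.5687, -0.0479, 0.0163]
tool_rot: [2.082, -2.351, 0.002]
force: [-0.8, -0.1, -2.4]
grip_width: 0.0584
finger_force: 65.4
t: 13.15
tcp_pos: [0.5695, -0.048, 0.0131]
tool_rot: [2.082, -2.352, 0.004]
force: [0.3, -0.6, -2.2]
grip_width: 0.0582
finger_force: 65.4
t: 13.4
tcp_pos: [0.5696, -0.0481, 0.0109]
tool_rot: [2.082, -2.352, 0.004]
force: [0.0, 0.1, -2.2]
grip_width: 0.0579
finger_force: 65.4
```

```bash
python3 -m crank '[[0,0,0.0005,0,0,0,0.0854],[0,0,0.0005,0,0,0,0.0854],[0,0,0.0005,0,0,0,0.0854],[0,0,0,0,0,0,0.0854],[0,0,-0.03,0,0,0,0.0854],[0,0,-0.07,0,0,0,0.0854],[0,0,-0.11,0,0,0,0.0854],[0,0,-0.15,0,0,0,0.0854],[0,0,-0.15,0,0,0,0.0854]]'; python3 - <<'E'
from h import *
for n in ("side","top"):
    cams.grab_frame(n)
    for d in nets.masks_of(n,"grid")[:1]:
        print(n,d["confidence"],d["rect"],fit("grid",(.57,-.048),{n:d["mask"]},(-1.69,),.005))
s=(.4475,.0525)
plan((*s,.16,173),(*s,.04,173))
print(robot.get_obs()["q"].round(2))
E
```

```text
t: 14.15
tcp_pos: [0.5757, -0.0489, 0.1706]
tool_rot: [-2.076, 2.344, -0.025]
force: [1.2, -0.4, 1.7]
grip_width: 0.0855
finger_force: 0.0
side 0.88 [263.2, 183.3, 293.5, 202.9] (array([ 0.56824087, -0.04796353, -1.65635341]), np.float64(0.03649956024626211))
top 0.76 [276.0, 177.4, 291.8, 192.1] (array([ 0.57122146, -0.0575421 , -1.73804277]), np.float64(0.565180102915952))
t 14.35 tcp [ 0.5687 -0.0476  0.1603] F [ 0.3 -0.2 -0.5] w 0.0852 ff 0.0 yang 173.0
(0.4475, 0.0525, 0.16, 173) -> [-0.0847, 0.1324, -0.0] [-0.1, -0.1, 0.0]
(0.4475, 0.0525, 0.04, 173) -> [-0.0849, 0.1325, 0.12] [-0.1, -0.1, 0.0]
[-0.2   0.23 -0.24  1.1  -0.   -1.65]
```

```bash
python3 -m crank '[[-0.02,0.033,0,0,0,0,0.0854],[-0.042,0.066,0,0,0,0,0.0854],[-0.064,0.1,0,0,0,0,0.0854],[-0.085,0.1325,0,0,0,0,0.0854],[-0.085,0.1325,0.03,0,0,0,0.0854],[-0.085,0.1325,0.07,0,0,0,0.0854],[-0.085,0.1325,0.1,0,0,0,0.0854],[-0.085,0.1325,0.116,0,0,0,0.0854],[-0.085,0.1325,0.116,0,0,0,0.0854]]'; python3 -m crank '[[0,0,0,0,0,0,0.037],[0,0,0,0,0,0,0.037],[0,0,0,0,0,0,0.037],[0,0,0,0,0,0,0.037],[0,0,0,0,0,0,0.037],[0,0,0,0,0,0,0.037],[0,0,0,0,0,0,0.037]]'; python3 - <<'E'
from h import *
s=(.4475,.0525)
plan((*s,.044,173),(*s,.044,83))
E
```

```text
t: 15.1
tcp_pos: [0.4418, 0.0527, 0.039]
tool_rot: [2.076, -2.345, -0.009]
force: [-0.0, -0.3, -0.5]
grip_width: 0.0854
finger_force: 0.0
t: 15.68
tcp_pos: [0.4498, 0.0524, 0.0459]
tool_rot: [-2.081, 2.351, -0.008]
force: [-2.9, -0.1, 6.7]
grip_width: 0.0379
finger_force: 31.4
t 15.68 tcp [0.4498 0.0524 0.0459] F [-2.9 -0.1  6.7] w 0.0379 ff 31.4 yang 173.0
(0.4475, 0.0525, 0.044, 173) -> [0.0001, 0.0023, 0.0019] [-0.3, -0.1, 0.0]
(0.4475, 0.0525, 0.044, 83) -> [0.0001, 0.0023, 0.0019] [-0.3, 0.1, 90.0]
```

```bash
python3 - <<'E'
from h import *
L=[]
for n in("side","top"):
    im=cams.grab_frame(n); u=proj(n,[.448,.053,.04]).astype(int)
    L.append(cv2.resize(cv2.cvtColor(im[u[1]-30:u[1]+30,u[0]-30:u[0]+30],cv2.COLOR_RGB2BGR),(400,400),interpolation=cv2.INTER_CUBIC))
    for d in nets.find_in(n,"shaker")[:2]: print(n,d)
cv2.imwrite("pics/k.png",np.hstack(L))
E
```

```text
(no output)
```

View pics/k.png

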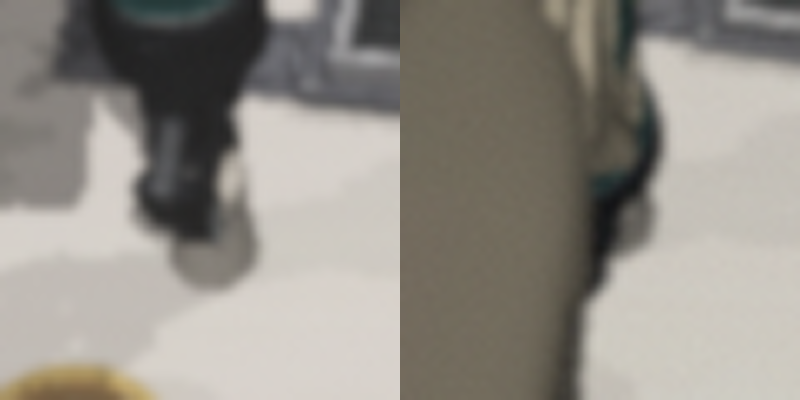

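```bash
python3 - <<'E'
from h import *
o=robot.get_obs(); n="side"
u=proj(n,[.448,.053,.04]).astype(int)-30
k=400/60
for p in(o["tcp_pos"],o["tcp_pos"]*[1,1,0],[.4475,.0525,0],[.4475,.0525,.07],o["tcp_pos"]+[0,0,.05]): print(np.round(p,3),((proj(n,p)-u+.5)*k).round())
print(ray(n,np.array([213,258])/k+u-.5,0))
print(cam(n)[0])
E
```

```text
[0.45  0.052 0.046] [208. 197.]
[0.45  0.052 0.   ] [217. 251.]
[0.448 0.052 0.   ] [216. 255.]
[0.448 0.052 0.07 ] [203. 171.]
[0.45  0.052 0.096] [199. 135.]
[0.44551398 0.053822   0.        ]
{'fx': 441.34495116746064, 'fy': 441.34495116746064, 'cx': 289.86874614261046, 'cy': 207.10311164410572, 'xyz': array([-0.3148509 , -0.09469434,  1.18115151]), 'orientation': array([-1.87393319,  1.86095542, -0.59505834])}
```

```bash
python3 -m crank '[[0,0.001,0,0,0,0,0.0854],[0,0.002,0,0,0,0,0.0854],[0,0.002,0.005,0,0,0,0.0854],[0,0.002,0.015,0,0,0,0.0854],[0,0.002,0.016,0,0,0,0.037],[0,0.002,0.016,0,0,0,0.037],[0,0.002,0.016,0,0,0,0.037],[0,0.002,0.016,0,0,0,0.037],[0,0.002,0.016,0,0,0,0.037],[0,0.002,0.016,0,0,0,0.037]]'; python3 - <<'E'
from h import *
s=(.4475,.0525)
plan((*s,.03,173),(*s,.03,83))
E
```

```text
t: 16.72
tcp_pos: [0.4467, 0.0526, 0.0288]
tool_rot: [-2.082, 2.352, -0.005]
force: [-0.1, 0.3, 1.8]
grip_width: 0.0379
finger_force: 51.3
t 16.72 tcp [0.4467 0.0526 0.0288] F [-0.1  0.3  1.8] w 0.0379 ff 51.3 yang 173.0
(0.4475, 0.0525, 0.03, 173) -> [0.0, -0.0008, -0.0012] [-0.2, -0.1, 0.0]
(0.4475, 0.0525, 0.03, 83) -> [0.0, -0.0008, -0.0012] [-0.2, 0.0, 90.0]
```

```bash
python3 -m crank '[[0,0,0,0,0,0,0.0854],[0,0,0,0,0,0,0.0854],[0,0,0,0,0,0,0.0854],[0,0,0,0,0,7,0.0854],[0,0,0,0,0,14,0.0854],[0,0,0,0,0,21,0.0854],[0,0,0,0,0,28,0.0854],[0,0,0,0,0,35,0.0854],[0,0,0,0,0,42,0.0854],[0,0,0,0,0,49,0.0854]]'; python3 -m crank '[[0,0,0,0,0,7,0.0854],[0,0,0,0,0,14,0.0854],[0,0,0,0,0,21,0.0854],[0,0,0,0,0,28,0.0854],[0,0,0,0,0,35,0.0854],[0,0,0,0,0,41,0.0854],[0,0,0,0,0,41,0.037],[0,0,0,0,0,41,0.037],[0,0,0,0,0,41,0.037],[0,0,0,0,0,41,0.037]]'; python3 -m crank '[[0,0,0,0,0,0,0.034],[0,0,0,0,0,0,0.034],[0,0,0,0,0,0,0.034]]'
```

```text
t: 17.55
tcp_pos: [0.4464, 0.0527, 0.0285]
tool_rot: [-0.91, 3.006, -0.004]
force: [0.4, 0.7, -0.5]
grip_width: 0.0853
finger_force: 0.0
t: 18.38
tcp_pos: [0.4465, 0.0528, 0.0286]
tool_rot: [0.188, 3.134, -0.002]
force: [-1.6, 2.5, 16.2]
grip_width: 0.0391
finger_force: 30.7
t: 18.63
tcp_pos: [0.447, 0.0527, 0.0288]
tool_rot: [0.19, 3.133, -0.003]
force: [-0.5, 1.8, 2.7]
grip_width: 0.0385
finger_force: 60.5
```

```bash
python3 -m crank '[[0,0,-0.02,0,0,0,0.034],[0,0,-0.06,0,0,0,0.034],[0,0,-0.1,0,0,0,0.034],[0,0,-0.1,0,0,0,0.034],[0,0,-0.1,0,0,0,0.034]]'; python3 - <<'E'
from h import *
s=(.555,-.215)
plan((*s,.13,83),(*s,.06,83),(*s,.034,83))
E
```

```text
t: 19.05
tcp_pos: [0.4485, 0.0527, 0.1307]
tool_rot: [0.19, 3.128, -0.003]
force: [-0.2, -0.6, -1.8]
grip_width: 0.0382
finger_force: 60.7
t 19.05 tcp [0.4485 0.0527 0.1307] F [-0.2 -0.6 -1.8] w 0.0382 ff 60.7 yang 83.1
(0.555, -0.215, 0.13, 83) -> [-0.1381, -0.2529, 0.0022] [-0.1, 0.4, 0.1]
(0.555, -0.215, 0.06, 83) -> [-0.1375, -0.2528, 0.0722] [-0.1, 0.4, 0.1]
(0.555, -0.215, 0.034, 83) -> [-0.1373, -0.2527, 0.0982] [-0.1, 0.4, 0.1]
```

```bash
python3 -m crank '[[-0.017,-0.032,0,0,0.4,0,0.034],[-0.034,-0.063,0,0,0.4,0,0.034],[-0.051,-0.095,0,0,0.4,0,0.034],[-0.068,-0.126,0,0,0.4,0,0.034],[-0.085,-0.158,0,0,0.4,0,0.034],[-0.102,-0.19,0,0,0.4,0,0.034],[-0.12,-0.221,0,0,0.4,0,0.034],[-0.1375,-0.253,0,0,0.4,0,0.034],[-0.1375,-0.253,0.02,0,0.4,0,0.034],[-0.1375,-0.253,0.04,0,0.4,0,0.034]]'; python3 -m crank '[[0,0,0.015,0,0,0,0.034],[0,0,0.026,0,0,0,0.034],[0,0,0.026,0,0,0,0.034],[0,0,0.026,0,0,0,0.034],[0,0,0.026,0,0,0,0.034]]'; python3 - <<'E'
from h import *
s=(.555,-.215)
plan((*s,.06,83),(*s,.034,83))
L=[]
MOD["shaker"]=cyl(43,0,66)
z=robot.get_obs()["tcp_pos"][2]-.0288
for n,q in(("side",(.5535,-.214)),("top",(.5571,-.2159))):
    im=cams.grab_frame(n); u=proj(n,[.555,-.215,.04]).astype(int)-30
    c=cv2.resize(cv2.cvtColor(im[u[1]:u[1]+60,u[0]:u[0]+60],cv2.COLOR_RGB2BGR),(400,400),interpolation=cv2.INTER_CUBIC)
    p=(pts(n,"shaker",[*q,0,z])-u+.5)*400/60
    for a in(p[:40],p[40:]): cv2.polylines(c,[np.int32(a)],True,(0,255,0),1)
    p=(pts(n,"nest_shaker",[*q,.025,0])-u+.5)*400/60
    cv2.polylines(c,[np.int32(cv2.convexHull(np.float32(p[1::2])))],True,(0,0,255),1)
    L.append(c)
cv2.imwrite("pics/k2.png",np.hstack(L))
E
```

```text
t: 19.88
tcp_pos: [0.5528, -0.2176, 0.0875]
tool_rot: [-0.195, -3.131, 0.003]
force: [-0.5, -0.2, -2.3]
grip_width: 0.0385
finger_force: 60.9
t: 20.3
tcp_pos: [0.5522, -0.215, 0.0633]
tool_rot: [-0.19, -3.131, 0.003]
force: [1.1, -0.2, -0.4]
grip_width: 0.0384
finger_force: 60.9
t 20.3 tcp [ 0.5522 -0.215   0.0633] F [ 1.1 -0.2 -0.4] w 0.0384 ff 60.9 yang 83.1
(0.555, -0.215, 0.06, 83) -> [-0.0029, 0.0003, 0.0033] [-0.1, -0.3, 0.1]
(0.555, -0.215, 0.034, 83) -> [-0.003, 0.0004, 0.0293] [-0.1, -0.3, 0.1]
```

View pics/k2.png

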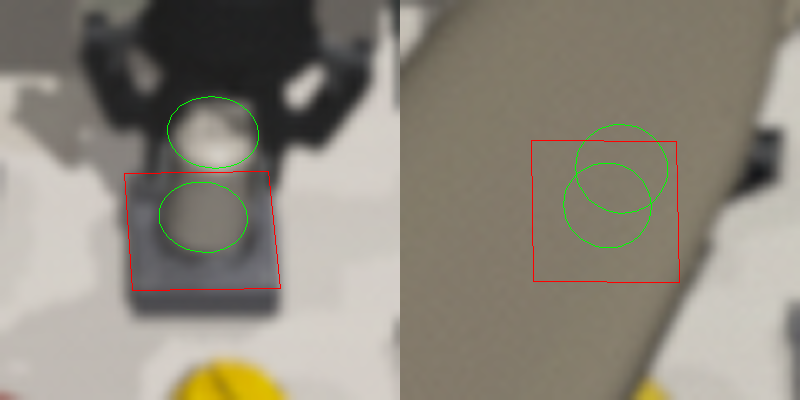

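```bash
python3 -m crank '[[-0.003,0,0.003,0,-0.3,0,0.034],[-0.003,0,0.003,0,-0.3,0,0.034],[-0.003,0,0.008,0,-0.3,0,0.034],[-0.003,0,0.012,0,-0.3,0,0.034],[-0.003,0,0.014,0,-0.3,0,0.034],[-0.003,0,0.014,0,-0.3,0,0.034]]';python3 -m crank '[[0,0,0.004,0,0,0,0.034],[0,0,0.008,0,0,0,0.034],[0,0,0.012,0,0,0,0.034],[0,0,0.013,0,0,0,0.034],[0,0,0.013,0,0,0,0.034]]'; python3 - <<'E'
from h import *
plan((.555,-.215,.033,83))
E
```

```text
t: 20.9
tcp_pos: [0.5542, -0.215, 0.0483]
tool_rot: [-0.191, -3.134, 0.002]
force: [0.6, -0.0, -1.6]
grip_width: 0.0382
finger_force: 60.9
t: 21.32
tcp_pos: [0.5544, -0.2152, 0.0355]
tool_rot: [-0.191, -3.135, 0.002]
force: [0.6, -0.5, -1.4]
grip_width: 0.0384
finger_force: 60.9
t 21.32 tcp [ 0.5544 -0.2152  0.0355] F [ 0.6 -0.5 -1.4] w 0.0384 ff 60.9 yang 83.0
(0.555, -0.215, 0.033, 83) -> [-0.0006, 0.0003, 0.0025] [-0.1, -0.1, 0.0]
```

```bash
python3 -m crank '[[0,0,0.0015,0,0,0,0.034],[0,0,0.0015,0,0,0,0.0854],[0,0,0.0015,0,0,0,0.0854],[0,0,0.0015,0,0,0,0.0854],[0,0,-0.01,0,0,0,0.0854],[0,0,-0.04,0,0,0,0.0854],[0,0,-0.08,0,0,0,0.0854],[0,0,-0.1,0,0,0,0.0854],[0,0,-0.1,0,0,0,0.0854]]';  python3 - <<'E'
from h import *
t=(.426,-.112)
plan((*t,.135,83),(*t,.004,83))
E
```

```text
t: 22.07
tcp_pos: [0.5594, -0.2175, 0.1438]
tool_rot: [0.19, 3.124, -0.011]
force: [1.2, -1.0, 0.7]
grip_width: 0.0852
finger_force: 0.0
t 22.07 tcp [ 0.5594 -0.2175  0.1438] F [ 1.2 -1.   0.7] w 0.0852 ff 0.0 yang 83.0
(0.426, -0.112, 0.135, 83) -> [0.1453, 0.0887, 0.0065] [-0.4, 0.7, 0.0]
(0.426, -0.112, 0.004, 83) -> [0.1469, 0.0895, 0.1375] [-0.4, 0.7, 0.0]
```

```bash
python3 -m crank '[[0.036,0.022,0,0,0,0,0.0854],[0.072,0.044,0,0,0,0,0.0854],[0.108,0.067,0,0,0,0,0.0854],[0.143,0.089,0,0,0,0,0.0854],[0.143,0.089,0.03,0,0,0,0.0854],[0.143,0.089,0.06,0,0,0,0.0854],[0.143,0.089,0.06,0,0,0,0.0854],[0.143,0.089,0.06,0,0,0,0.0854],[0.143,0.089,0.06,0,0,0,0.0854]]';  python3 - <<'E'
from h import *
t=(.426,-.112)
plan((*t,.004,83))
for n in("side","top"):
  im=cams.grab_frame(n);a=im.astype(int);m=(a[...,0]-a[...,1]>60)&(a[...,0]-a[...,2]>60); u=proj(n,[.43,-.11,.03]).astype(int); k=np.zeros_like(m);k[u[1]-15:u[1]+15,u[0]-15:u[0]+15]=1
  y,x=np.nonzero(m&k); print(n,len(x),ray(n,(x.mean(),y.mean()),.035) if len(x) else 0)
E
```

```text
t: 22.82
tcp_pos: [0.4247, -0.1102, 0.077]
tool_rot: [0.191, 3.135, -0.004]
force: [0.2, -0.4, 0.9]
grip_width: 0.0852
finger_force: 0.0
t 22.82 tcp [ 0.4247 -0.1102  0.077 ] F [ 0.2 -0.4  0.9] w 0.0852 ff 0.0 yang 83.0
(0.426, -0.112, 0.004, 83) -> [-0.0015, -0.0015, 0.073] [-0.1, 0.1, 0.0]
side 142 [ 0.42165932 -0.11236299  0.035     ]
top 0 0
```

```bash
python3 -m crank '[[-0.001,-0.0015,0.03,0,0,0,0.0854],[-0.001,-0.0015,0.055,0,0,0,0.0854],[-0.001,-0.0015,0.072,0,0,0,0.0854],[-0.001,-0.0015,0.072,0,0,0,0.0854],[-0.001,-0.0015,0.072,0,0,0,0.054],[-0.001,-0.0015,0.072,0,0,0,0.054],[-0.001,-0.0015,0.072,0,0,0,0.054],[-0.001,-0.0015,0.072,0,0,0,0.054],[-0.001,-0.0015,0.072,0,0,0,0.054]]'; python3 -m crank '[[0,0,0,0,0,0,0.0854],[0,0,0,0,0,0,0.0854],[0,0,0,0,0,0,0.0854],[0,0,0,0,0,7,0.0854],[0,0,0,0,0,14,0.0854],[0,0,0,0,0,21,0.0854],[0,0,0,0,0,28,0.0854],[0,0,0,0,0,35,0.0854],[0,0,0,0,0,42,0.0854],[0,0,0,0,0,49,0.0854]]'; python3 -m crank '[[0,0,0,0,0,7,0.0854],[0,0,0,0,0,14,0.0854],[0,0,0,0,0,21,0.0854],[0,0,0,0,0,28,0.0854],[0,0,0,0,0,35,0.0854],[0,0,0,0,0,41,0.0854],[0,0,0,0,0,41,0.054],[0,0,0,0,0,41,0.054],[0,0,0,0,0,41,0.054],[0,0,0,0,0,41,0.054]]'; python3 -m crank '[[0,0,0,0,0,0,0.05],[0,0,0,0,0,0,0.05]]'
```

```text
t: 23.67
tcp_pos: [0.4268, -0.1124, 0.0062]
tool_rot: [0.19, 3.131, -0.005]
force: [-1.2, 0.3, 6.1]
grip_width: 0.0594
finger_force: 64.8
t: 24.5
tcp_pos: [0.4245, -0.1114, 0.004]
tool_rot: [1.482, 2.769, -0.003]
force: [0.8, -0.5, -0.4]
grip_width: 0.0853
finger_force: 0.0
t: 25.33
tcp_pos: [0.4249, -0.1116, 0.0047]
tool_rot: [2.348, 2.084, -0.002]
force: [-1.4, -0.2, 5.7]
grip_width: 0.0596
finger_force: 63.7
t: 25.5
tcp_pos: [0.4249, -0.1116, 0.0046]
tool_rot: [2.348, 2.084, -0.002]
force: [-0.2, 0.6, 6.0]
grip_width: 0.0597
finger_force: 63.7
```

```bash
python3 -m crank '[[0,0,-0.01,0,0,0,0.05],[0,0,-0.04,0,0,0,0.05],[0,0,-0.08,0,0,0,0.05],[0,0,-0.09,0,0,0,0.05],[0,0,-0.09,0,0,0,0.05]]';  python3 - <<'E'
from h import *
t=(.469,-.360)
plan((*t,.1,-7),(*t,.03,-7))
E
```

```text
t: 25.92
tcp_pos: [0.4278, -0.1126, 0.0974]
tool_rot: [2.344, 2.079, 0.003]
force: [0.7, 0.2, -0.7]
grip_width: 0.0595
finger_force: 65.4
t 25.92 tcp [ 0.4278 -0.1126  0.0974] F [ 0.7  0.2 -0.7] w 0.0595 ff 65.4 yang -6.9
(0.469, -0.36, 0.1, -7) -> [-0.2407, 0.0705, -0.0011] [0.5, 0.2, 0.1]
(0.469, -0.36, 0.03, -7) -> [-0.2404, 0.0699, 0.0689] [0.5, 0.2, 0.1]
```

```bash
python3 -m crank '[[-0.036,0.01,0,0.4,0,0,0.05],[-0.072,0.02,0,0.4,0,0,0.05],[-0.108,0.031,0,0.4,0,0,0.05],[-0.144,0.042,0,0.4,0,0,0.05],[-0.18,0.053,0,0.4,0,0,0.05],[-0.216,0.063,0,0.4,0,0,0.05],[-0.24,0.07,0,0.4,0,0,0.05],[-0.24,0.07,0.03,0.4,0,0,0.05],[-0.24,0.07,0.065,0.4,0,0,0.05],[-0.24,0.07,0.065,0.4,0,0,0.05]]'; python3 -m crank '[[0,0,0,0,0,0,0.05],[0,0,0,0,0,0,0.05],[0,0,0,0,0,0,0.05]]'; python3 - <<'E'
from h import *
s=(.469,-.36)
plan((*s,.03,-7),(*s,.012,-7))
L=[]
z=robot.get_obs()["tcp_pos"][2]-.0046
for n,q in(("side",(.4671,-.3594)),("top",(.4711,-.3607))):
    im=cams.grab_frame(n); u=proj(n,[.469,-.36,.02]).astype(int)-30
    c=cv2.resize(cv2.cvtColor(im[u[1]:u[1]+60,u[0]:u[0]+60],cv2.COLOR_RGB2BGR),(400,400),interpolation=cv2.INTER_CUBIC)
    p=(pts(n,"timer",[*q,0,z])-u+.5)*400/60
    for a in(p[:80],p[120:]): cv2.polylines(c,[np.int32(cv2.convexHull(np.float32(a)))],True,(0,255,0),1)
    p=(pts(n,"nest_timer",[*q,.11,0])-u+.5)*400/60
    cv2.polylines(c,[np.int32(cv2.convexHull(np.float32(p[1::2])))],True,(255,0,0),1)
    L.append(c)
cv2.imwrite("pics/k3.png",np.hstack(L))
E
```

```text
t: 26.75
tcp_pos: [0.4593, -0.3537, 0.0212]
tool_rot: [-2.338, -2.07, 0.011]
force: [-0.8, 1.6, -2.8]
grip_width: 0.0601
finger_force: 65.4
t: 27.0
tcp_pos: [0.4659, -0.3586, 0.0309]
tool_rot: [-2.35, -2.083, 0.009]
force: [0.8, -0.4, -0.5]
grip_width: 0.0596
finger_force: 65.4
t 27.0 tcp [ 0.4659 -0.3586  0.0309] F [ 0.8 -0.4 -0.5] w 0.0596 ff 65.4 yang -6.9
(0.469, -0.36, 0.03, -7) -> [-0.001, 0.0032, 0.0009] [-0.3, 0.2, 0.1]
(0.469, -0.36, 0.012, -7) -> [-0.0009, 0.0033, 0.0189] [-0.3, 0.2, 0.1]
```

View pics/k3.png

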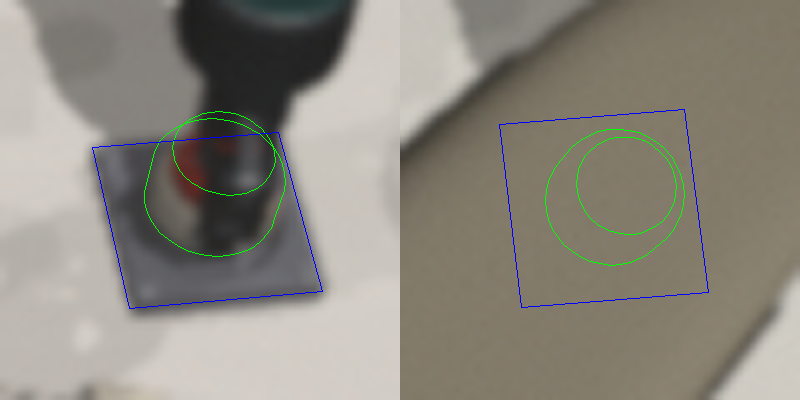

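```bash
python3 -m crank '[[-0.001,0.003,0,-0.2,0,0,0.05],[-0.001,0.003,0.003,-0.2,0,0,0.05],[-0.001,0.003,0.008,-0.2,0,0,0.05],[-0.001,0.003,0.012,-0.2,0,0,0.05],[-0.001,0.003,0.016,-0.2,0,0,0.05],[-0.001,0.003,0.016,-0.2,0,0,0.05]]'; python3 -m crank '[[0,0,0.003,0,0,0,0.05],[0,0,0.005,0,0,0,0.05],[0,0,0.005,0,0,0,0.05]]';  python3 - <<'E'
from h import *
s=(.469,-.36)
plan((*s,.009,-7))
E
```

```text
t: 27.6
tcp_pos: [0.4672, -0.3589, 0.0122]
tool_rot: [-2.35, -2.081, 0.006]
force: [0.7, 0.6, -1.3]
grip_width: 0.0597
finger_force: 65.4
t: 27.85
tcp_pos: [0.4677, -0.3595, 0.0088]
tool_rot: [-2.351, -2.082, 0.006]
force: [-1.2, 0.8, 2.2]
grip_width: 0.0596
finger_force: 65.6
t 27.85 tcp [ 0.4677 -0.3595  0.0088] F [-1.2  0.8  2.2] w 0.0596 ff 65.6 yang -7.0
(0.469, -0.36, 0.009, -7) -> [-0.0003, 0.0014, -0.0002] [-0.2, 0.1, 0.0]
```

```bash
python3 -m crank '[[0,0,0,0,0,0,0.0854],[0,0,0,0,0,0,0.0854],[0,0,0,0,0,0,0.0854],[0,0,-0.02,0,0,0,0.0854],[0,0,-0.06,0,0,0,0.0854],[0,0,-0.1,0,0,0,0.0854],[0,0,-0.1,0,0,0,0.0854],[0,0,-0.1,0,0,0,0.0854]]';  python3 - <<'E'
from h import *
t=(.3597,-.3096)
plan((*t,.1,-12.8),(*t,.007,-12.8))
L=[]
Q=[.3715,-.256,-.224]
for n in("side","top"):
    im=cams.grab_frame(n)
    for th in("timer","shaker","grid"):
        print(n,th,[(d["confidence"],np.round(d["centre"]).tolist(),ray(n,d["centre"],.004)[:2].round(3)) for d in nets.place_of(n,th)[:5]])
    u=proj(n,[.3715,-.256,.01]).astype(int)-28
    c=cv2.resize(cv2.cvtColor(im[u[1]:u[1]+56,u[0]:u[0]+56],cv2.COLOR_RGB2BGR),(400,400),interpolation=cv2.INTER_CUBIC)
    p=(pts(n,"probe",Q)-u+.5)*400/56
    for a in(p[:8],p[8:]): cv2.polylines(c,[np.int32(cv2.convexHull(np.float32(a)))],True,(0,255,0),1)
    L.append(c)
cv2.imwrite("pics/p.png",np.hstack(L))
E
```

```text
t: 28.52
tcp_pos: [0.4704, -0.3615, 0.1121]
tool_rot: [2.347, 2.078, -0.004]
force: [-0.5, -0.2, -0.0]
grip_width: 0.0854
finger_force: 0.0
t 28.52 tcp [ 0.4704 -0.3615  0.1121] F [-0.5 -0.2 -0. ] w 0.0854 ff 0.0 yang -7.0
(0.3597, -0.3096, 0.1, -12.8) -> [0.0382, -0.1162, 0.0115] [0.2, 0.4, 5.8]
(0.3597, -0.3096, 0.007, -12.8) -> [0.0389, -0.1165, 0.1045] [0.2, 0.4, 5.8]
side timer [(0.75, [333.0, 226.0], array([ 0.45 , -0.228])), (0.73, [434.0, 251.0], array([ 0.36 , -0.533])), (0.53, [375.0, 224.0], array([ 0.46 , -0.361]))]
side shaker [(0.7, [328.0, 198.0], array([ 0.561, -0.218])), (0.52, [176.0, 242.0], array([0.387, 0.263]))]
side grid [(0.88, [279.0, 193.0], array([ 0.579, -0.054]))]
top timer [(0.85, [192.0, 173.0], array([0.599, 0.226])), (0.81, [423.0, 250.0], array([ 0.363, -0.54 ])), (0.59, [322.0, 218.0], array([ 0.456, -0.21 ])), (0.22, [274.0, 183.0], array([ 0.573, -0.05 ]))]
top shaker [(0.46, [323.0, 191.0], array([ 0.55 , -0.215]))]
top grid [(0.95, [274.0, 186.0], array([ 0.563, -0.051])), (0.16, [274.0, 182.0], array([ 0.574, -0.049]))]
```

View pics/p.png

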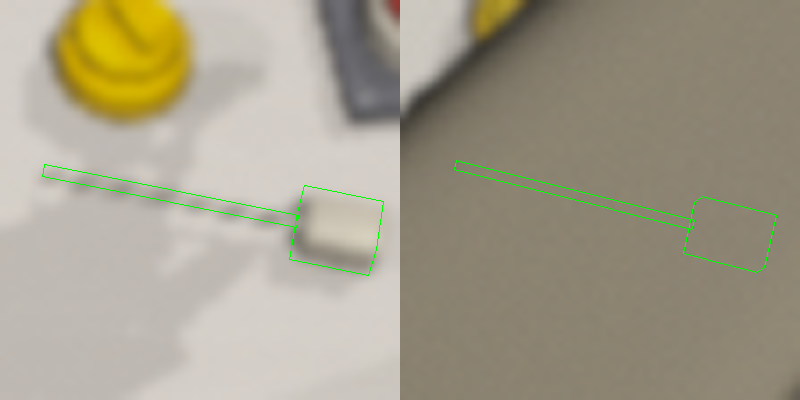

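```bash
python3 -m crank '[[0.012,-0.038,0,0,0,2,0.06],[0.025,-0.076,0,0,0,4,0.06],[0.038,-0.115,0,0,0,5.8,0.06],[0.038,-0.115,0.03,0,0,5.8,0.06],[0.038,-0.115,0.05,0,0,5.8,0.06],[0.038,-0.115,0.05,0,0,5.8,0.06],[0.038,-0.115,0.05,0,0,5.8,0.06]]';  python3 - <<'E'
from h import *
t=(.3597,-.3096)
plan((*t,.03,-12.8),(*t,.007,-12.8))
E
```

```text
t: 29.5
tcp_pos: [0.3573, -0.3067, 0.0579]
tool_rot: [-2.451, -1.958, 0.006]
force: [0.9, -0.2, 0.1]
grip_width: 0.0602
finger_force: 0.0
t 29.5 tcp [ 0.3573 -0.3067  0.0579] F [ 0.9 -0.2  0.1] w 0.0602 ff 0.0 yang -12.8
(0.3597, -0.3096, 0.03, -12.8) -> [-0.0023, 0.0031, 0.0278] [-0.3, 0.0, 0.0]
(0.3597, -0.3096, 0.007, -12.8) -> [-0.0023, 0.0033, 0.0508] [-0.3, 0.0, 0.0]
```

```bash
python3 -m crank '[[-0.002,0.003,0.02,-0.2,0,0,0.06],[-0.002,0.003,0.04,-0.2,0,0,0.06],[-0.002,0.003,0.05,-0.2,0,0,0.06],[-0.002,0.003,0.05,-0.2,0,0,0.06],[-0.002,0.003,0.05,-0.2,0,0,0.018],[-0.002,0.003,0.05,-0.2,0,0,0.018],[-0.002,0.003,0.05,-0.2,0,0,0.018],[-0.002,0.003,0.05,-0.2,0,0,0.018],[-0.002,0.003,0.05,-0.2,0,0,0.018],[-0.002,0.003,0.05,-0.2,0,0,0.018]]'; python3 -m crank '[[0,0,0,0,0,0,0.014],[0,0,-0.01,0,0,0,0.014],[0,0,-0.04,0,0,0,0.014],[0,0,-0.08,0,0,0,0.014],[0,0,-0.11,0,0,0,0.014],[0,0,-0.11,0,0,0,0.014],[0,0,-0.11,0,0,0,0.014]]';  python3 - <<'E'
from h import *
t=frame((.570,.0959),-.095,0,-.055)
plan((*t,.12,-5.4),(*t,.05,-5.4),(*t,.011,-5.4))
E
```

```text
t: 30.33
tcp_pos: [0.3618, -0.3116, 0.0102]
tool_rot: [2.451, 1.958, -0.002]
force: [0.2, 0.3, 6.7]
grip_width: 0.0224
finger_force: 60.0
t: 30.92
tcp_pos: [0.3621, -0.3118, 0.1216]
tool_rot: [2.448, 1.956, -0.002]
force: [-0.8, -0.2, -0.8]
grip_width: 0.0222
finger_force: 59.2
t 30.92 tcp [ 0.3621 -0.3118  0.1216] F [-0.8 -0.2 -0.8] w 0.0222 ff 59.2 yang -12.8
(np.float64(0.5647828557250993), np.float64(0.04114800089846151), 0.12, -5.4) -> [0.389, 0.1198, 0.0001] [0.3, 0.3, -7.4]
(np.float64(0.5647828557250993), np.float64(0.04114800089846151), 0.05, -5.4) -> [0.3894, 0.1194, 0.0701] [0.3, 0.3, -7.4]
(np.float64(0.5647828557250993), np.float64(0.04114800089846151), 0.011, -5.4) -> [0.3896, 0.1192, 0.1091] [0.3, 0.3, -7.4]
```

```bash
python3 -m crank '[[0.038,0.012,0,0,0,-0.7,0.014],[0.076,0.024,0,0,0,-1.5,0.014],[0.114,0.035,0,0,0,-2.2,0.014],[0.152,0.047,0,0,0,-3,0.014],[0.19,0.059,0,0,0,-3.7,0.014],[0.228,0.07,0,0,0,-4.5,0.014],[0.266,0.082,0,0,0,-5,0.014],[0.304,0.094,0,0,0,-6,0.014],[0.342,0.106,0,0,0,-7,0.014],[0.38,0.117,0,0,0,-7.4,0.014]]';  python3 -m crank '[[0.009,0.002,0,0,0,0,0.014],[0.009,0.002,0.02,0,0,0,0.014],[0.009,0.002,0.045,0,0,0,0.014],[0.009,0.002,0.065,0,0,0,0.014],[0.009,0.002,0.065,0,0,0,0.014],[0.009,0.002,0.065,0,0,0,0.014],[0.009,0.002,0.065,0,0,0,0.014]]'; python3 - <<'E'
from h import *
t=frame((.570,.0959),-.095,0,-.055)
plan((*t,.055,-5.4),(*t,.02,-5.4))
L=[]
z=robot.get_obs()["tcp_pos"][2]-.009
for n,q in(("side",(.5687,.0957,-.095)),("top",(.5714,.0961,-.095))):
    im=cams.grab_frame(n); u=proj(n,[.57,.09,.03]).astype(int)-30
    c=cv2.resize(cv2.cvtColor(im[u[1]:u[1]+60,u[0]:u[0]+60],cv2.COLOR_RGB2BGR),(400,400),interpolation=cv2.INTER_CUBIC)
    p=(pts(n,"probe",[*q,z])-u+.5)*400/60
    for a in(p[:8],p[8:]): cv2.polylines(c,[np.int32(cv2.convexHull(np.float32(a)))],True,(0,255,0),1)
    p=(pts(n,"nest_probe",[*q,0])-u+.5)*400/60
    for a in(p[:8],p[16:]): cv2.polylines(c,[np.int32(cv2.convexHull(np.float32(a)))],True,(255,0,0),1)
    L.append(c)
cv2.imwrite("pics/p2.png",np.hstack(L))
E
```

```text
t: 31.75
tcp_pos: [0.5577, 0.0366, 0.1163]
tool_rot: [-2.321, -2.116, 0.006]
force: [0.8, -0.7, -0.0]
grip_width: 0.0223
finger_force: 59.2
t: 32.33
tcp_pos: [0.5612, 0.0428, 0.0531]
tool_rot: [2.322, 2.114, -0.003]
force: [-0.1, -0.2, 0.9]
grip_width: 0.0219
finger_force: 59.2
t 32.33 tcp [0.5612 0.0428 0.0531] F [-0.1 -0.2  0.9] w 0.0219 ff 59.2 yang -5.4
(np.float64(0.5647828557250993), np.float64(0.04114800089846151), 0.055, -5.4) -> [-0.0013, 0.0037, -0.0019] [-0.0, 0.1, 0.0]
(np.float64(0.5647828557250993), np.float64(0.04114800089846151), 0.02, -5.4) -> [-0.0013, 0.0037, 0.0331] [-0.0, 0.1, 0.0]
```

View pics/p2.png

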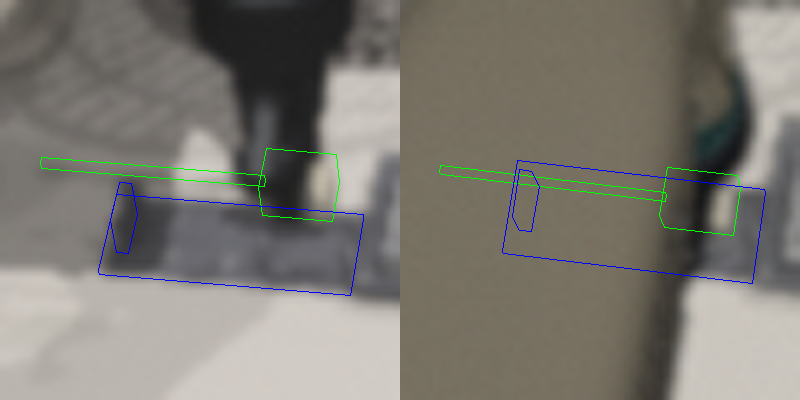

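```bash
python3 -m crank '[[-0.001,0.0037,0,0,0,0,0.014],[-0.001,0.0037,0.005,0,0,0,0.014],[-0.001,0.0037,0.012,0,0,0,0.014],[-0.001,0.0037,0.02,0,0,0,0.014],[-0.001,0.0037,0.026,0,0,0,0.014],[-0.001,0.0037,0.03,0,0,0,0.014],[-0.001,0.0037,0.03,0,0,0,0.014]]'; python3 -m crank '[[0,0,0.004,0,0,0,0.014],[0,0,0.006,0,0,0,0.014],[0,0,0.006,0,0,0,0.014]]'; python3 - <<'E'
from h import *
t=frame((.570,.0959),-.095,0,-.055)
plan((*t,.013,-5.4))
E
```

```text
t: 33.02
tcp_pos: [0.5636, 0.0418, 0.0213]
tool_rot: [-2.322, -2.115, 0.006]
force: [1.4, 0.3, -0.0]
grip_width: 0.0225
finger_force: 59.2
t: 33.27
tcp_pos: [0.5648, 0.0418, 0.0165]
tool_rot: [2.322, 2.114, -0.003]
force: [-0.4, 0.3, -0.0]
grip_width: 0.0222
finger_force: 59.2
t 33.27 tcp [0.5648 0.0418 0.0165] F [-0.4  0.3 -0. ] w 0.0222 ff 59.2 yang -5.4
(np.float64(0.5647828557250993), np.float64(0.04114800089846151), 0.013, -5.4) -> [-0.0006, 0.0, 0.0035] [-0.0, 0.1, 0.0]
```

```bash
python3 -m crank '[[-0.0005,0,0.002,0,0,0,0.014],[-0.0005,0,0.003,0,0,0,0.014],[-0.0005,0,0.003,0,0,0,0.014]]'; python3 -m crank '[[0,0,0.0015,0,0,0,0.014],[0,0,0.0015,0,0,0,0.014],[0,0,0.0015,0,0,0,0.014]]'
```

```text
t: 33.52
tcp_pos: [0.5653, 0.0412, 0.0143]
tool_rot: [2.321, 2.114, -0.002]
force: [0.2, -0.0, 1.0]
grip_width: 0.0222
finger_force: 59.3
t: 33.77
tcp_pos: [0.5654, 0.0412, 0.0142]
tool_rot: [2.321, 2.114, -0.002]
force: [-4.4, -0.1, 9.9]
grip_width: 0.0223
finger_force: 60.5
```

```bash
python3 -m crank '[[0,0,-0.001,0,0,0,0.05],[0,0,-0.001,0,0,0,0.05],[0,0,-0.001,0,0,0,0.05],[0,0,-0.02,0,0,0,0.05],[0,0,-0.06,0,0,0,0.05],[0,0,-0.1,0,0,0,0.05],[0,0,-0.14,0,0,0,0.05],[0,0,-0.18,0,0,0,0.05]]'; python3 -m crank '[[0.04,0,0,0,0,0,0.05],[0.08,0,0,0,0,0,0.05],[0.12,-0.03,0,0,0,0,0.05],[0.16,-0.06,0,0,0,0,0.05],[0.2,-0.08,0,0,0,0,0.05],[0.24,-0.1,0,0,0,0,0.05],[0.28,-0.12,0,0,0,0,0.05],[0.32,-0.14,0,0,0,0,0.05],[0.36,-0.16,0,0,0,0,0.05],[0.36,-0.16,0,0,0,0,0.05]]'; python3 - <<'E'
from h import *
L=[]
for n in("top","side"):
    im=snap(n,n+"_end.png")
    L.append(cv2.resize(cv2.cvtColor(im[155:255,150:400],cv2.COLOR_RGB2BGR),(750,300),interpolation=cv2.INTER_CUBIC))
    for th,q,z in(("grid",(.57,-.048),.005),("nest_probe",(.57,.096),0)):
        m=pick(n,th,q)
        if m is not None: print(n,th,fit(th,q,{n:m},(-1.69,) if th=="grid" else (-.09,),z))
    a=im.astype(int);m=(a[...,0]-a[...,1]>60)&(a[...,0]-a[...,2]>60);u=proj(n,[.469,-.36,.03]).astype(int); y,x=np.nonzero(m[u[1]-15:u[1]+15,u[0]-15:u[0]+15]); print(n,"timer",ray(n,(x.mean()+u[0]-15,y.mean()+u[1]-15),.039))
    print([(d["confidence"],ray(n,d["centre"],.004)[:2].round(3)) for d in nets.place_of(n,"probe")])
cv2.imwrite("pics/end.png",np.vstack(L))
E
```

```text
t: 34.43
tcp_pos: [0.5644, 0.0417, 0.1937]
tool_rot: [2.322, 2.114, -0.003]
force: [0.3, 0.6, -0.2]
grip_width: 0.0496
finger_force: 0.0
t: 35.27
tcp_pos: [0.4376, 0.4177, 0.1912]
tool_rot: [2.32, 2.117, -0.002]
force: [0.7, -0.7, -0.2]
grip_width: 0.0501
finger_force: 0.0
top grid (array([ 0.57028959, -0.05050143, -1.6780151 ]), np.float64(0.04664723032069973))
top nest_probe (array([ 0.57088407,  0.09673373, -0.06068983]), np.float64(0.19107142857142856))
top timer [ 0.46834287 -0.35930048  0.039     ]
[(0.67, array([0.571, 0.105]))]
side grid (array([ 0.56763603, -0.04823185, -1.67612321]), np.float64(0.05335628227194489))
side nest_probe (array([ 0.56802143,  0.10128989, -0.09108083]), np.float64(0.26708074534161486))
side timer [ 0.46321237 -0.3602779   0.039     ]
[(0.48, array([0.568, 0.104]))]
```

View pics/end.png

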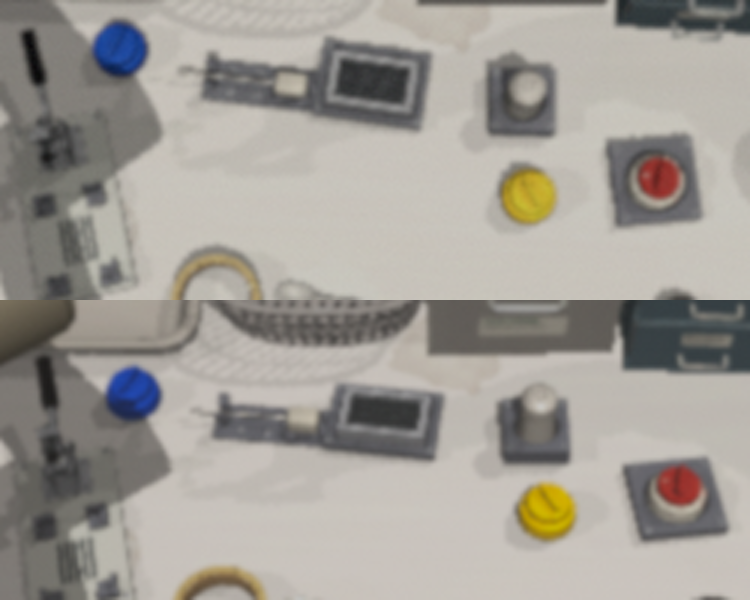

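```bash
python3 -m crank '[[0,0,0,0,0,0,0.05],[0,0,0,0,0,0,0.05]]' >/dev/null; python3 -c "
from workcell import robot
print(robot.close_job())"
```

```text
the job is handed in; nothing more can be done
None
```

I handed the job in at about 36 s of the 109 s. In the last pictures the clamp stands open and the grid, timer, shaker and probe thermometer each sit upright in their own nests. The hand-in gave no verdict, so the judged result is not known to me.

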